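# Load and lock the rotary jar carousel

### The arm

A 7-joint arm with a two-finger parallel gripper is mounted at the origin on a cart in front of the work surface, level with it; the furniture and walls round the work are solid. World frame = base frame: x ahead of the robot, y to its left, z up, the work surface at z = 0. Lengths are in m, angles in rad, forces in N, time in s.
With the tool pointing down it reaches from about 0.4 to 0.85 m from the base axis. Payload 4.5 kg.
Tool frame: the origin (TCP) lies at the centre of the arm's flange, where the gripper is bolted on; the fingertips stand nose_length ahead of it and the grasp point (between the pads) lies 147 mm ahead of it (nose_length is the distance from the TCP to the fingertips, in m); z points along the fingers, y is the line along which they close (so a half turn about z gives the same grasp; the last joint's range is limited). The gripper opens to 88 mm and grips with 3 to 60 N. Pads are 18 mm wide; open, the fingers measure 123 mm over their backs; the gripper's body (75 mm by 187 mm) begins 45 mm behind the grasp point.
Start: joints at [1.214, 0.689, -0.195, 1.565, 0.157, 0.902, -0.215], TCP at [0.238, -0.578, 0.405] pointing down, gripper open.
Joint ranges: [-3.01, 3.01], [-0.46, 2.08], [-1.47, 1.51], [0.13, 2.56], [-1, 4.14], [0.04, 2.09], [-2.66, 2.66]. Speed limits (rad/s): [2.57, 2.57, 3.14, 3.14, 3.14, 3.14, 3.14].

### API

Orientations are given as a unit quaternion [x, y, z, w].
In Python, from plant import * gives the robot as it stands.
- The arm moves only by the tool play_rows, never from a script. Its argument "rows" is a list that holds one entry, the list of rows, each a list of 6 numbers: the shift along the tool's x, y, z normalised to -1 to 1, where 1 is 0.5 m, then the turn, a rotation vector about the tool's x, y, z normalised to -1 to 1, where 1 is 0.5 rad. A call has 1 to 20 rows; each row is the pose to reach, as a shift and turn from the pose commanded when the call began, along the tool's axes at that moment; what a row does not reach only later rows make up. A row lasts 1/12 s, in which the tool goes at most 41.7 mm and 7.16 degrees, less where a joint would pass 70% of its speed; a pose out of reach is approached as far as the arm can. A call with a number of a shift or a turn outside -1 to 1 is refused whole. A call with a gripper value outside its range is refused whole. "claw" is the closure, from 0 (fully open) to 1 (shut), set as the call begins (left out, the last holds). The fingers move at their own pace and stop on an object; "squeeze" is the grip in N (left out, the last holds). Time passes only in rows, so rows that repeat a pose let the fingers close. It gives the time, the measured TCP pose, the force, the opening and the grip force at its end, in the units of the state.
- get_state(): the state, without advancing time (a new reading comes with each control period).
- snapshot(name): name is "scene" or "top"; returns a dict with "pixels" (420x560x3 uint8, blue, green, red), "camera_matrix" (3x3 intrinsics, pixels), "world_to_cam" (4x4, takes a point from world to camera coordinates). Camera axes: x right, y down, z forward; pixel columns grow to the right and rows downward; lengths in m; the calibration is good to about 2 mm. A picture is of the moment at which its call begins. There is no depth.
- finish_job(): hands the job in; it is judged then, once.
The state is a dict: "clock": time; "q": joint angles; "qd": joint speeds; "joint_torque": joint torques, N m; "tool_pos": TCP position; "eef_rot": TCP orientation; "contact_force": force on the tool from outside, world axes, zero at the start; "moment": the same for the moment, N m; "opening": opening from 0.0 (shut) to 1.0 (fully open); "finger_force": force on a finger pad.
Only numpy, scipy, OpenCV 4.12 (cv2) and the standard library are available. Lean on these libraries where they do the work, as an engineer would, in place of code of your own. Each camera call takes 0.05 s, during which the arm holds its last target. There are 200 camera calls.

### The job

Load every brown-lidded jar standing at the left of the desk upright into the blue pockets of the carousel, one to a pocket: the clear hood leaves only the front place open, so turn the table by its upright pegs, a quarter turn to the next click stop, to bring each free blue pocket to the black front mark. When all are loaded, turn the table on so that the empty red pocket is back at the front mark, at its click stop. Then lock the carousel: stand the yellow-headed pin in the hole on top of the lock housing, swing the brake lever slowly until the hidden cross-hole in its shaft comes under the pin and the pin drops in, and push the pin fully home; leave the other things on the desk where they are.

Things in the scene. Friction and masses are not known exactly. Their poses are not given: they have to be found in the camera images.
- carousel: fixed white base, 290 x 280 x 20 mm, lock housing on its right. Origin: on the table's turning axis, at desk level; x from the front (robot side) to the rear, y left, z up. Behind x = -15 mm a hood (clear top, underside 92 mm, top 97 mm above the desk) covers the table
- table (a joint): turning angle of the round table (rad, endless, counter-clockwise from above; 224 mm across, top 36 mm above the desk). 0 (and each full turn): red pocket at the front mark. Click stops (sprung roller) at each quarter turn draw it in over the last 0.09 rad; leaving one takes some 6 N at a peg; between them it stays where left. Turn it by its four pegs
- front_mark (a point): loading place, fixed to the base: where the centre of a pocket's floor is when that pocket is exactly at the black mark at the front, 36 mm above the desk, 74 mm in front of the turning axis
- pocket_red (a point): centre of the floor of the red pocket (stays empty), turns with the table. All pockets: square, 64 mm inside, sills 3 mm high and thick, with 22 mm high corners (gaps of 38 mm mid-side leave room for fingers), centres 74 mm from the turning axis, a quarter turn apart
- pocket_1 (a point): centre of the floor of a blue pocket, a quarter turn counter-clockwise (seen from above) from the red one, turns with the table
- pocket_2 (a point): centre of the floor of a blue pocket, opposite from the red one, turns with the table
- pocket_3 (a point): centre of the floor of a blue pocket, a quarter turn clockwise (seen from above) from the red one, turns with the table
- peg_0 (a point): centre of the top of an upright peg on the table (14 mm thick, 45 mm high, top 81 mm above the desk, 98 mm from the turning axis), midway between pocket_red and pocket_1
- peg_1 (a point): centre of the top of an upright peg on the table (14 mm thick, 45 mm high, top 81 mm above the desk, 98 mm from the turning axis), midway between pocket_1 and pocket_2
- peg_2 (a point): centre of the top of an upright peg on the table (14 mm thick, 45 mm high, top 81 mm above the desk, 98 mm from the turning axis), midway between pocket_2 and pocket_3
- peg_3 (a point): centre of the top of an upright peg on the table (14 mm thick, 45 mm high, top 81 mm above the desk, 98 mm from the turning axis), midway between pocket_3 and pocket_red
- pin_hole (a point): centre of the mouth of the lock's upright 15 mm square hole, in a 44 mm square collar, 104 mm above the desk; fixed. The hidden brake shaft (32 mm thick) crosses 32 mm below: out of line, the pin stands on it, head 38 to 44 mm above the collar; in line it drops to a friction catch, head 12 mm above; pushing with 5 to 10 N sends it home, head on the collar
- brake_lever (a joint): angle of the brake lever (rad): 0 upright, positive leaning right (base's -y), -0.95 to 0.95, friction about 0.12 N m, stays where left. It starts at 0.6 to 0.85; the cross-hole lines up (to 0.1 rad) at an angle that differs from start to start, between -0.65 and 0.3. The dropped pin blocks the shaft: stop pushing then
- lever_knob (a point): centre of the black ball (24 mm) on the end of the brake lever (10 mm rod), 65 mm from the shaft axis, 71 mm in front of pin_hole; the shaft axis runs along the base's x, 56 mm above the desk, straight below pin_hole
- lock_pin: steel pin 12 mm thick, foot tapered to 6 mm over 5 mm, shank 76 mm, yellow round head 26 mm across and 26 mm high; 80 g. Origin: centre of the foot, z towards the head. At the start it stands loose in a 15 mm hole of a fixed grey block (56 x 56 x 40 mm), foot 6 mm above the desk; home in the lock its foot is 28 mm above the desk
- jar1: round ointment jar with a ribbed brown lid, standing; 35 mm tall; white foot 53 mm across up to 14 mm, lid 58 mm across above; about 70 g. Origin: centre of its underside, z up. May be absent (None)
- jar2: round ointment jar with a ribbed brown lid, standing; 35 mm tall; white foot 53 mm across up to 14 mm, lid 58 mm across above; about 70 g. Origin: centre of its underside, z up. May be absent (None)
- jar3: round ointment jar with a ribbed brown lid, standing; 35 mm tall; white foot 53 mm across up to 14 mm, lid 58 mm across above; about 70 g. Origin: centre of its underside, z up. May be absent (None)
- blue_drops: (bystander, leave where it is) small white drop bottle with a blue cap, 28 mm across, 68 mm tall, origin under its centre
- red_drops: (bystander, leave where it is) small white drop bottle with a red cap, 26 mm across, 62 mm tall, origin under its centre
- stamp: (bystander, leave where it is) rubber stamp with brown handle, 22 x 45 x 58 mm, origin under its centre
- penlight: (bystander, leave where it is) pale penlight, 14 x 120 x 15 mm, lying along its y, origin under its centre
- probe_case: (bystander, leave where it is) blue hinged case, 56 x 66 x 30 mm, origin under its centre
- paste_tin: (bystander, leave where it is) round cream-lidded tin, 40 mm across, 18 mm high, origin under its centre
Not all that is in view belongs to the job. What is shaped like the jar2 but pink is not meant.

How it is judged:
By the outcome, as a careful person would: the job done as asked, in the order asked, and still so for the second after the job is handed in, with the robot touching nothing.
Of jar1, jar2, jar3 only 2 to 3 are there at a start; the rules pass over those that are not, and their reading is None.
At some moment in a run one of jar1, jar2, jar3 may be knocked a few centimetres aside while the robot is not near it.
It also fails if it takes over 200 s, if anything falls off the work surface, if the arm or the gripper's body presses on something with over 40 N, if the wrist force passes 120 N, or if a joint passes its speed limit or range.

## Working session

There is one attempt and no reset: what is moved stays moved. The work goes in short steps, Python scripts to look and compute and a tool call to move; the robot and the scene stay as the last step left them, time stands still between calls to the robot, and variables do not carry over. Pictures are saved under pics/ and viewed, at most 17 in all, crops included, and the job is handed in when it is done.

Besides the shell and the picture viewer there is one more tool, called after "Emit:" as name(argument=value, ...), one argument or row to a line, values as JSON. play_rows: Moves the arm, as the interface text tells. Its arguments: {"type":"object","properties":{"rows":{"type":"array"},"claw":{"type":"number"},"squeeze":{"type":"number"}},"required":["rows"]}

```bash
ls; mkdir -p pics; python3 - <<'E'
from plant import *
import cv2
for n in ("scene","top"):
    s=snapshot(n); cv2.imwrite(f"pics/{n}0.png",s["pixels"]); print(n,s["camera_matrix"].tolist() if hasattr(s["camera_matrix"],'tolist') else s["camera_matrix"],s["world_to_cam"])
st=get_state(); print(st)
try: print(nose_length)
except Exception as e: print(e)
E
```

```text
pics
scene [[436.6829169195493, 0.0, 278.40935260215133], [0.0, 436.6829169195493, 216.06383772025342], [0.0, 0.0, 1.0]] [[-0.69405902 -0.7198924   0.00608368  0.37419168]
 [-0.30409707  0.28550398 -0.90885227  0.27561545]
 [ 0.65253892 -0.63264715 -0.41707378  0.79236361]
 [ 0.          0.          0.          1.        ]]
top [[391.64507831680226, 0.0, 274.857995743887], [0.0, 391.64507831680226, 215.48695747289995], [0.0, 0.0, 1.0]] [[ 0.02007837 -0.99965646  0.01684672 -0.02983616]
 [-0.99395882 -0.02177678 -0.10757151  0.54262127]
 [ 0.10790142 -0.01458509 -0.99405461  1.14691993]
 [ 0.          0.          0.          1.        ]]
{'clock': 0.1, 'q': array([ 1.21381974,  0.6898861 , -0.19453584,  1.56619971,  0.15727666,
        0.90255659, -0.21505842]), 'qd': array([-6.33884063e-04,  2.90805661e-04,  7.60624794e-05, -6.07384600e-04,
       -4.51814475e-04,  3.79707500e-04,  1.03438787e-03]), 'joint_torque': array([-3.71646165e-03, -5.28498244e+01, -1.27117887e+00, -1.53836668e+01,
       -5.25322650e-02,  2.00947157e-03,  4.43133717e-05]), 'tool_pos': array([ 0.23794155, -0.57762024,  0.40400992]), 'eef_rot': array([ 9.80961279e-01,  1.94201649e-01, -2.10464330e-04, -8.03092419e-04]), 'contact_force': array([-0.01985855, -0.53427873, -0.8165328 ]), 'moment': array([ 0.06106926, -0.0474583 , -0.00220542]), 'finger_force': 0.0, 'opening': 1.0019325756763011}
0.166
```

View pics/scene0.png

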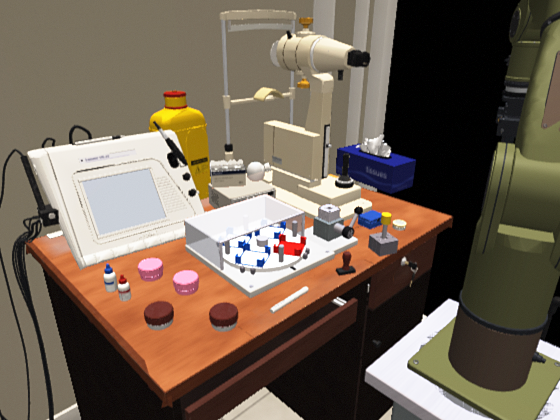

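View pics/top0.png

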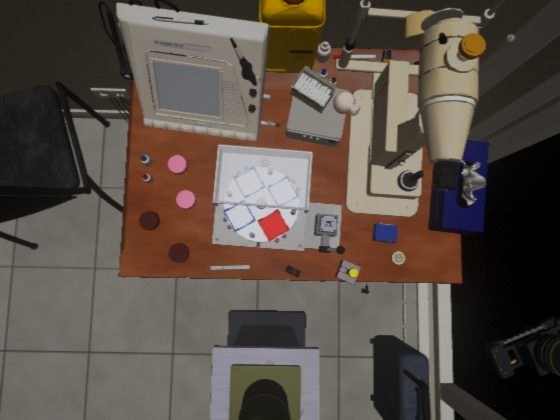

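Scene: two brown jars (top view about (149,220) and (179,252)), two pink ones, the carousel around (262,200) with the red pocket at (273,225), the lock at (327,225), and the pin at (353,272). Next I'll measure these.

```bash
cat > h.py <<'E'
from plant import *
import cv2, numpy as np
from scipy.spatial.transform import Rotation as R
def ray(s,u,v,z):
    W=np.array(s["world_to_cam"]); K=np.array(s["camera_matrix"])
    Rm,t=W[:3,:3],W[:3,3]; c=-Rm.T@t; d=Rm.T@np.linalg.solve(K,[u,v,1.])
    return c+d*(z-c[2])/d[2]
def proj(s,p):
    W=np.array(s["world_to_cam"]); q=W[:3,:3]@np.array(p)+W[:3,3]; q=np.array(s["camera_matrix"])@q; return q[:2]/q[2]
def blobs(s,lo,hi,amin=15,roi=None):
    h=cv2.cvtColor(s["pixels"],cv2.COLOR_BGR2HSV)
    m=cv2.inRange(h,np.array(lo),np.array(hi))
    if lo[0]==0: m|=cv2.inRange(h,np.array([172,lo[1],lo[2]]),np.array([180,hi[1],hi[2]]))
    n,l,st,c=cv2.connectedComponentsWithStats(m)
    return [(c[i].round(1).tolist(),st[i].tolist()) for i in range(1,n) if st[i][4]>=amin]
E
python3 - <<'E'
from h import *
a=cv2.imread("pics/top0.png"); cv2.imwrite("pics/topz.png",cv2.resize(a[140:290,205:385],None,fx=4.4,fy=4,interpolation=cv2.INTER_CUBIC)[:600,:792])
b=cv2.imread("pics/scene0.png"); cv2.imwrite("pics/scz.png",cv2.resize(b[185:305,180:420],None,fx=3.3,fy=3.3,interpolation=cv2.INTER_CUBIC))
h=cv2.cvtColor(a,cv2.COLOR_BGR2HSV)
for p in [(149,220),(179,252),(273,225),(353,272),(177,164)]: print(p,h[p[1],p[0]])
h=cv2.cvtColor(b,cv2.COLOR_BGR2HSV)
for p in [(158,312),(224,314),(292,246),(386,217)]: print(p,h[p[1],p[0]])
E
```

```text
(149, 220) [  5 155  64]
(179, 252) [  5 152  67]
(273, 225) [  1 183 204]
(353, 272) [ 29 207 196]
(177, 164) [170 100 198]
(158, 312) [  3 153 117]
(224, 314) [  3 158 118]
(292, 246) [  1 222 253]
(386, 217) [ 22 220 166]
```

View pics/topz.png

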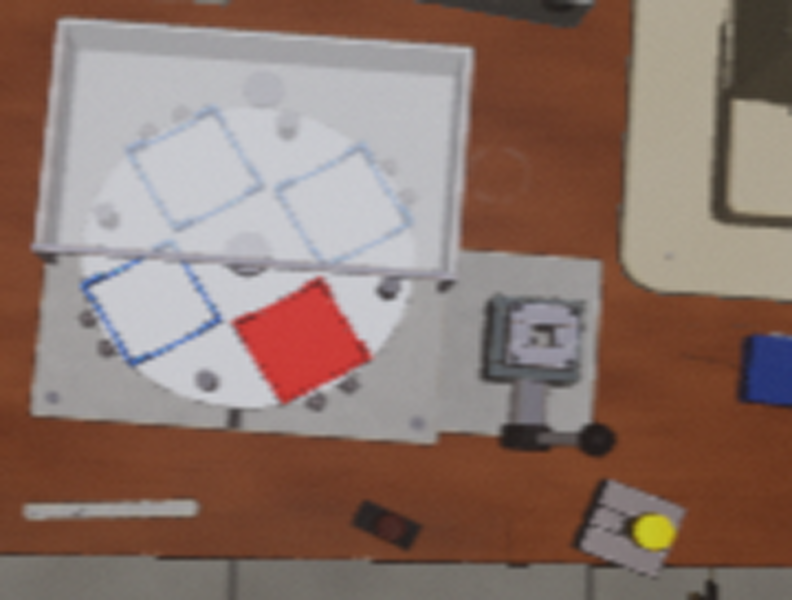

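View pics/scz.png

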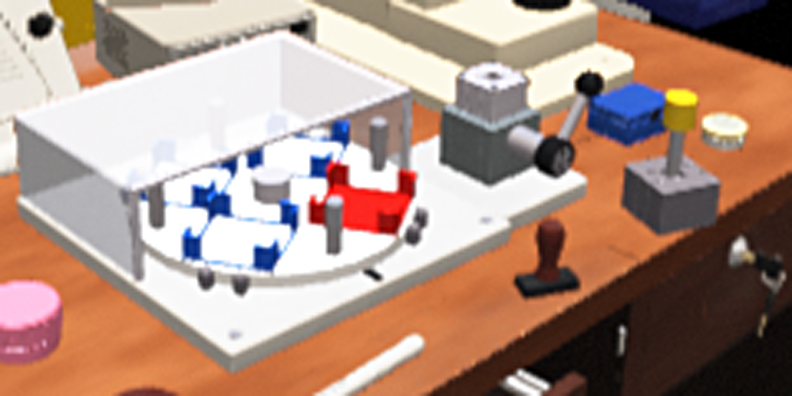

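The zooms show the table off its click stops, with the red pocket right of the mark (front mark at topz (235,418)). Peg tops are at (388,288), (207,380), (107,216) and (287,123). The collar is at (545,335), the knob at (596,440) and the pin head at (655,531).

```bash
cat > m.py <<'E'
from h import *
s=snapshot("top"); sc=snapshot("scene")
g=lambda X,Y,z: ray(s,205+X/4.4,140+Y/4,z)
pk={k:np.mean([g(x,y,.039) for x,y in v],axis=0)[:2] for k,v in dict(red=[(235,322),(322,280),(370,357),(285,404)],lf=[(83,286),(172,243),(218,320),(135,364)],rl=[(128,150),(213,107),(262,186),(180,230)],rr=[(275,188),(362,147),(411,218),(330,264)]).items()}
ax=np.mean(list(pk.values()),axis=0); print("axis",ax)
for k,v in pk.items(): d=v-ax; print(k,v.round(4),np.hypot(*d).round(4),np.arctan2(d[1],d[0]).round(3))
for x,y in [(388,288),(207,380),(107,216),(287,123)]:
    d=g(x,y,.081)[:2]-ax; print("peg",np.hypot(*d).round(4),np.arctan2(d[1],d[0]).round(3))
L,Rr,RR,RB=[g(*p)[:2] for p in [(32,412,.02),(437,440,.02),(592,437,.02),(602,260,.02)]]
print("front edge",L,Rr,"yaw",np.arctan2(*(Rr-L)[::-1])+np.pi/2, "hood",[g(*p)[:2].round(3) for p in [(36,248,.097),(457,276,.097),(473,47,.097),(58,20,.097)]])
m=g(235,418,.025)[:2]-ax; print("mark",m,np.hypot(*m))
print("collar",g(545,335,.104),"knob",g(596,440,.1),"pin",g(655,531,.108))
for n,S in(("top",s),("scene",sc)):
  print(n,"brown",[(b,ray(S,*b[0],.030 if n=="scene" else .035).round(4)[:2]) for b in blobs(S,(0,110,20),(12,200,130 if n=='scene' else 85),150) if (b[1][2]<40 and b[0][1]>200)])
  print(n,"yellow",[(b,ray(S,*b[0],.100).round(4)[:2]) for b in blobs(S,(22,150,100),(33,255,255),20) if b[0][0]>300])
print("scene knob/collar", ray(sc,180+589/3.3,185+83/3.3,.1), ray(sc,180+493/3.3,185+77/3.3,.104), ray(sc,180+681/3.3,185+98/3.3,.106))
print("scenepeg",[ (ray(sc,180+x/3.3,185+y/3.3,.081)[:2]-ax) for x,y in [(334,200),(379,121)]])
E
python3 m.py
```

```text
axis [0.57751227 0.02213206]
red [ 0.5132 -0.0159] 0.0748 -2.607
lf [0.5389 0.0867] 0.0752 2.109
rl [0.6415 0.0599] 0.0743 0.533
rr [ 0.6165 -0.0422] 0.0752 -1.026
peg 0.0967 -1.872
peg 0.1003 2.899
peg 0.0947 1.364
peg 0.0936 -0.256
front edge [0.45711951 0.16733038] [ 0.44185601 -0.10914877] yaw -0.055150699315950735 hood [array([0.57 , 0.158]), array([ 0.556, -0.114]), array([ 0.723, -0.122]), array([0.736, 0.15 ])]
mark [-0.12219022  0.00677706] 0.12237801698273275
collar [ 0.51499913 -0.16970406  0.104     ] knob [ 0.44218596 -0.20327886  0.1       ] pin [ 0.38000607 -0.23915249  0.108     ]
top brown [(([149.0, 220.1], [139, 210, 21, 21, 329]), array([0.5206, 0.3551])), (([178.5, 252.5], [169, 243, 20, 20, 326]), array([0.4266, 0.2634]))]
top yellow [(([353.1, 272.7], [349, 269, 10, 9, 67]), array([ 0.3798, -0.2388]))]
scene brown [(([158.4, 313.0], [144, 302, 30, 23, 558]), array([0.5125, 0.3635])), (([223.2, 314.4], [209, 303, 29, 24, 556]), array([0.4186, 0.2712]))]
scene yellow [(([385.5, 217.9], [381, 212, 10, 13, 104]), array([ 0.3755, -0.2302]))]
scene knob/collar [ 0.45427344 -0.21941223  0.1       ] [ 0.51061706 -0.1639615   0.104     ] [ 0.37840471 -0.23744062  0.106     ]
scenepeg [array([-0.09838309,  0.02713235]), array([-0.02801736, -0.09217178])]
```

```bash
cat >> h.py <<'E'
YAW=-0.0552; AX=np.array([.5775,.0221])
def B(x,y): # base->world
    c,s=np.cos(YAW),np.sin(YAW); return AX+np.array([c*x-s*y,s*x+c*y])
def go(*targets):
    "targets: (x,y,z[,yaw]) world TCP; prints rows from the present pose"
    st=get_state(); r=R.from_quat(st["eef_rot"]); p=st["tool_pos"]
    print("t",round(st["clock"],2),"at",p.round(4),"F",st["contact_force"].round(1),"open",round(st["opening"],3),"ff",round(st["finger_force"],1))
    for t in targets:
        yaw=t[3] if len(t)>3 else YAW
        T=R.from_euler('z',yaw)*R.from_euler('x',np.pi)
        d=r.inv().apply(np.array(t[:3])-p)
        print((d/.5).round(4).tolist()+((r.inv()*T).as_rotvec()/.5).round(3).tolist(),"n>=",int(np.ceil(np.linalg.norm(d)/.0417)))
E
python3 - <<'E'
from h import *
go((.481,.046,.36))
W=np.array([[1]])
# triangulate knob, pin head, collar
s=snapshot("top"); sc=snapshot("scene")
def tri(u,v):
    A=[]
    for S,(x,y) in((s,u),(sc,v)):
        P=np.array(S["camera_matrix"])@np.array(S["world_to_cam"])[:3]; A+=[x*P[2]-P[0],y*P[2]-P[1]]
    X=np.linalg.svd(np.array(A))[2][-1]; return (X[:3]/X[3]).round(4)
T=lambda x,y:(205+x/4.4,140+y/4); S=lambda x,y:(180+x/3.3,185+y/3.3)
k=tri(T(596,440),S(589,83)); print("knob",k)
print("collar",tri(T(545,335),S(493,77)),"pinhead",tri((353.1,272.7),(385.5,217.9)))
E
```

```text
t 0.2 at [ 0.238  -0.5777  0.4042] F [ 0.   0.2 -0. ] open 1.001 ff 0.0
[0.9245, -0.9681, 0.0895, -0.002, 0.001, 0.892] n>= 17
knob [ 0.442  -0.2016  0.1094]
collar [ 0.5154 -0.1701  0.1006] pinhead [ 0.3803 -0.2393  0.0955]
```

Emit:
play_rows(
  rows=[
    [[0.46, -0.48, 0.04, 0, 0, 0.45], [0.46, -0.48, 0.04, 0, 0, 0.45], [0.46, -0.48, 0.04, 0, 0, 0.45], [0.46, -0.48, 0.04, 0, 0, 0.45], [0.46, -0.48, 0.04, 0, 0, 0.45], [0.46, -0.48, 0.04, 0, 0, 0.45], [0.46, -0.48, 0.04, 0, 0, 0.45], [0.46, -0.48, 0.04, 0, 0, 0.45], [0.9245, -0.968, 0.09, -0.002, 0.001, 0.892], [0.9245, -0.968, 0.09, -0.002, 0.001, 0.892], [0.9245, -0.968, 0.09, -0.002, 0.001, 0.892], [0.9245, -0.968, 0.09, -0.002, 0.001, 0.892], [0.9245, -0.968, 0.09, -0.002, 0.001, 0.892], [0.9245, -0.968, 0.09, -0.002, 0.001, 0.892], [0.9245, -0.968, 0.09, -0.002, 0.001, 0.892], [0.9245, -0.968, 0.09, -0.002, 0.001, 0.892], [0.9245, -0.968, 0.09, -0.002, 0.001, 0.892], [0.9245, -0.968, 0.09, -0.002, 0.001, 0.892], [0.9245, -0.968, 0.09, -0.002, 0.001, 0.892], [0.9245, -0.968, 0.09, -0.002, 0.001, 0.892]],
  ],
  claw=0.5,
)

```text
clock: 1.97
tool_pos: [0.4806, 0.0438, 0.3598]
eef_rot: [1.0, -0.029, -0.0, 0.001]
contact_force: [0.1, 0.1, -0.0]
opening: 0.502
finger_force: 0.0
```

```bash
python3 - <<'E'
from h import *
go((.481,.046,.36),(.481,.046,.221))
E
```

```text
t 1.97 at [0.4806 0.0438 0.3598] F [ 0.1  0.1 -0. ] open 0.502 ff 0.0
[0.0006, -0.0044, -0.0004, 0.004, 0.0, -0.006] n>= 1
[0.0006, -0.005, 0.2776, 0.004, 0.0, -0.006] n>= 4
```

Emit:
play_rows(
  rows=[
    [[0, -0.005, 0.13, 0.004, 0, -0.006], [0, -0.005, 0.264, 0.004, 0, -0.006], [0, -0.005, 0.264, 0.004, 0, -0.006], [0, -0.005, 0.264, 0.004, 0, -0.006], [0, -0.005, 0.264, 0.004, 0, -0.006]],
  ],
)

```text
clock: 2.38
tool_pos: [0.4802, 0.0462, 0.226]
eef_rot: [1.0, -0.028, -0.003, 0.0]
contact_force: [0.0, 0.2, 0.2]
opening: 0.499
finger_force: 0.0
```

Emit:
play_rows(
  rows=[
    [[0, 0, 0, 0, 0, 0], [0, 0, 0, 0, 0, 0], [0, 0, 0, 0, 0, 0], [0, 0, 0, 0, 0, 0], [0, 0, 0, 0, 0, 0], [0, 0, 0, 0, 0, 0]],
  ],
  claw=1,
  squeeze=8,
)

```text
clock: 2.88
tool_pos: [0.4818, 0.0482, 0.2291]
eef_rot: [1.0, -0.026, 0.002, -0.001]
contact_force: [-1.3, -0.6, 10.1]
opening: 0.156
finger_force: 8.0
```

```bash
cat >> h.py <<'E'
def arc(a1,n=10,z=.228,rho=.098,a0=None):
    "rows turning the held peg (offset from front, ccw) to a1"
    st=get_state(); d=st["tool_pos"][:2]-AX; f=np.pi+YAW
    cur=(np.arctan2(d[1],d[0])-f+np.pi)%(2*np.pi)-np.pi; print("offset",cur.round(3),"rho",np.hypot(*d).round(4))
    go(*[(*(AX+rho*np.array([np.cos(f+a),np.sin(f+a)])),z) for a in np.linspace(cur,a1,n+1)[1:]])
E
python3 - <<'E'
from h import *
arc(.785,8)
E
```

```text
offset -0.211 rho 0.0992
t 2.88 at [0.4818 0.0482 0.2291] F [-1.3 -0.6 10.1] open 0.156 ff 8.0
[-0.0014, 0.0246, 0.0022, -0.003, -0.007, 0.006] n>= 1
[-0.0021, 0.049, 0.0022, -0.003, -0.007, 0.006] n>= 1
[0.0003, 0.0732, 0.0022, -0.003, -0.007, 0.006] n>= 1
[0.0057, 0.097, 0.0021, -0.003, -0.007, 0.006] n>= 2
[0.0139, 0.12, 0.0021, -0.003, -0.007, 0.006] n>= 2
[0.025, 0.1417, 0.0021, -0.003, -0.007, 0.006] n>= 2
[0.0387, 0.1619, 0.0021, -0.003, -0.007, 0.006] n>= 2
[0.0547, 0.1802, 0.0022, -0.003, -0.007, 0.006] n>= 3
```

Emit:
play_rows(
  rows=[
    [[0, 0, -0.003, 0, 0, 0], [-0.0014, 0.0246, -0.003, 0, 0, 0], [-0.002, 0.037, -0.003, 0, 0, 0], [-0.0021, 0.049, -0.003, 0, 0, 0], [-0.001, 0.061, -0.003, 0, 0, 0], [0.0003, 0.073, -0.003, 0, 0, 0], [0.003, 0.085, -0.003, 0, 0, 0], [0.0057, 0.097, -0.003, 0, 0, 0], [0.0095, 0.1085, -0.003, 0, 0, 0], [0.0139, 0.12, -0.003, 0, 0, 0], [0.019, 0.131, -0.003, 0, 0, 0], [0.025, 0.1417, -0.003, 0, 0, 0], [0.0315, 0.152, -0.003, 0, 0, 0], [0.0387, 0.162, -0.003, 0, 0, 0], [0.0547, 0.18, -0.003, 0, 0, 0], [0.0547, 0.18, -0.003, 0, 0, 0], [0.0547, 0.18, -0.003, 0, 0, 0]],
  ],
)

```text
clock: 4.3
tool_pos: [0.5042, -0.0389, 0.2284]
eef_rot: [1.0, -0.024, -0.0, -0.004]
contact_force: [4.2, 5.8, -0.5]
opening: 0.407
finger_force: 2.3
```

```bash
python3 - <<'E'
from h import *
arc(.785,1)
E
```

```text
offset 0.749 rho 0.0954
t 4.3 at [ 0.5042 -0.0389  0.2284] F [ 4.2  5.8 -0.5] open 0.407 ff 2.3
[0.001, 0.0086, 0.0008, -0.016, 0.0, 0.016] n>= 1
```

```bash
cat >> h.py <<'E'
def crop(n,f):
    s=snapshot(n); x,y,w,h,k=(205,140,180,150,4) if n=="top" else (180,185,240,120,3.3)
    cv2.imwrite(f,cv2.resize(s["pixels"][y:y+h,x:x+w],None,fx=k,fy=k,interpolation=cv2.INTER_CUBIC)); return s
E
python3 - <<'E'
from h import *
a=crop("top","pics/t1.png"); crop("scene","pics/s1.png")
p=cv2.imread("pics/t1.png"); q=cv2.imread("pics/s1.png")
import numpy as np
c=np.zeros((600,800,3),np.uint8); p=cv2.resize(p,None,fx=.5,fy=.5); c[:300,:360]=p; q=cv2.resize(q,(792,396))[:300]; 
c[300:600,:792]=q; cv2.imwrite("pics/c1.png",c)
E
```

```text
(no output)
```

View pics/c1.png

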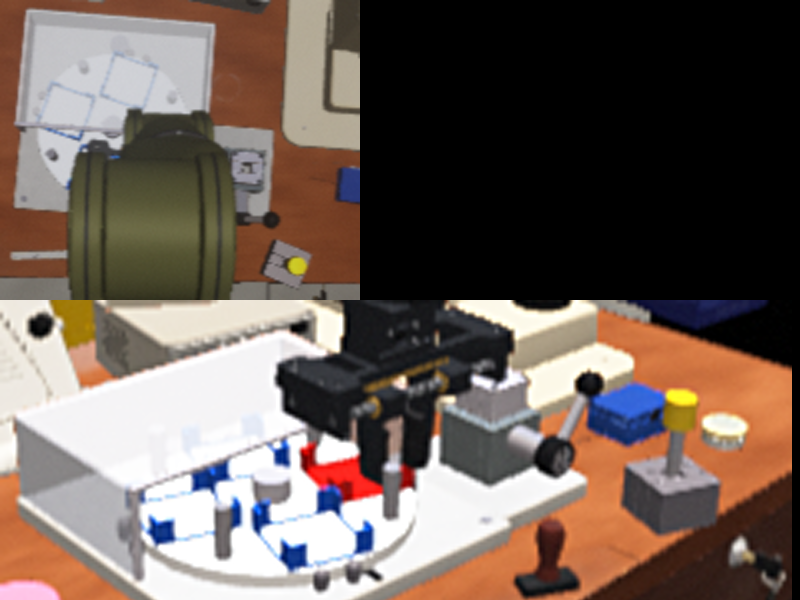

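The peg slipped out of the grip: it now stands in front of the fingers at composite (391,465), and the left-front peg's top is at (222,508). I'll raise the tool and measure the table.

Emit:
play_rows(
  rows=[
    [[0, 0, -0.08, -0.016, 0, 0.016], [0, 0, -0.2, -0.016, 0, 0.016], [0, 0, -0.2, -0.016, 0, 0.016]],
  ],
  claw=0.5,
)

```text
clock: 4.65
tool_pos: [0.5048, -0.0447, 0.3321]
eef_rot: [1.0, -0.031, 0.002, 0.004]
contact_force: [0.3, -0.2, -0.9]
opening: 0.477
finger_force: 0.0
```

```bash
cat > peg.py <<'E'
from h import *
def tab(sc=None):
    "table angle guesses from scene view: red blob"
    sc=sc or snapshot("scene")
    for x in blobs(sc,(0,170,120),(6,255,255),60):
        if 170<x[0][1]<300 and x[0][0]>180: print("red",x)
    return sc
E
python3 - <<'E'
from peg import *
sc=tab()
for X,Y in [(391,163),(222,202)]:
    p=ray(sc,180+X/3.3,185+Y/3.3,.081)[:2]; d=p-AX; print(p,np.hypot(*d),(np.arctan2(d[1],d[0])-np.pi-YAW)%(2*np.pi))
cv2.imwrite("pics/s2.png",cv2.resize(sc["pixels"][185:305,180:420],None,fx=3.3,fy=3.3,interpolation=cv2.INTER_CUBIC))
go()
E
```

```text
red ([286.3, 237.0], [273, 226, 25, 21, 259])
[ 0.49145971 -0.02321177] 0.09724242278838584 0.5399273604531301
[0.53223655 0.10997805] 0.09885004565488528 5.243220704104862
t 4.7 at [ 0.5054 -0.0448  0.3341] F [ 0.5 -0.   1.8] open 0.493 ff 0.0
```

View pics/s2.png

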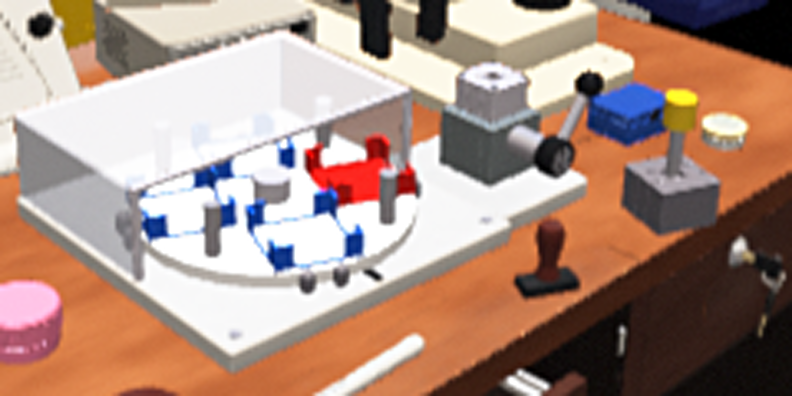

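Table is short by about 0.245 rad. I'll re-grip the right-front peg with the fingers turned along the tangent.

```bash
cat >> h.py <<'E'
def P(a,z=.230,rho=.098):
    f=np.pi+YAW; return (*(AX+rho*np.array([np.cos(f+a),np.sin(f+a)])),z,YAW+a)
E
python3 - <<'E'
from h import *
go(P(.54,.30),P(.54))
E
```

```text
t 4.7 at [ 0.5054 -0.0448  0.3341] F [ 0.5 -0.   1.8] open 0.493 ff 0.0
[-0.0325, -0.0411, 0.0675, 0.021, -0.013, -1.095] n>= 2
[-0.0338, -0.0422, 0.2075, 0.021, -0.013, -1.095] n>= 3
```

Emit:
play_rows(
  rows=[
    [[-0.0325, -0.041, 0.05, 0, 0, -0.4], [-0.033, -0.041, 0.067, 0, 0, -0.8], [-0.033, -0.041, 0.067, 0, 0, -1], [-0.033, -0.041, 0.067, 0, 0, -1], [-0.0338, -0.042, 0.14, 0, 0, -1], [-0.0338, -0.042, 0.207, 0, 0, -1], [-0.0338, -0.042, 0.207, 0, 0, -1], [-0.0338, -0.042, 0.207, 0, 0, -1]],
  ],
)

```text
clock: 5.37
tool_pos: [0.4888, -0.023, 0.224]
eef_rot: [0.976, 0.218, -0.001, 0.004]
contact_force: [0.3, -0.3, 1.2]
opening: 0.501
finger_force: 0.5
```

Emit:
play_rows(
  rows=[
    [[0, 0, 0, 0, 0, 0], [0, 0, 0, 0, 0, 0], [0, 0, 0, 0, 0, 0], [0, 0, 0, 0, 0, 0], [0, 0, 0, 0, 0, 0]],
  ],
  claw=1,
  squeeze=20,
)

```text
clock: 5.78
tool_pos: [0.4874, -0.0209, 0.2255]
eef_rot: [0.976, 0.219, -0.001, 0.002]
contact_force: [-2.8, 3.2, 2.3]
opening: 0.151
finger_force: 20.2
```

```bash
python3 - <<'E'
from h import *
st=get_state(); d=st["tool_pos"][:2]-AX; print((np.arctan2(d[1],d[0])-np.pi-YAW)%(2*np.pi),np.hypot(*d))
go(P(.58),P(.65),P(.72),P(.79))
E
```

```text
0.5008635486934496 0.09982420817512352
t 5.78 at [ 0.4874 -0.0209  0.2255] F [-2.8  3.2  2.3] open 0.151 ff 20.2
[0.0043, 0.0155, -0.009, 0.008, 0.008, -0.167] n>= 1
[0.0059, 0.0291, -0.009, 0.007, 0.008, -0.307] n>= 1
[0.0085, 0.0426, -0.0089, 0.007, 0.009, -0.447] n>= 1
[0.012, 0.0559, -0.0089, 0.007, 0.009, -0.587] n>= 1
```

Emit:
play_rows(
  rows=[
    [[0.003, 0.008, 0, 0, 0, -0.08], [0.0043, 0.0155, 0, 0, 0, -0.16], [0.005, 0.022, 0, 0, 0, -0.24], [0.006, 0.029, 0, 0, 0, -0.31], [0.007, 0.036, 0, 0, 0, -0.38], [0.0085, 0.0426, 0, 0, 0, -0.45], [0.01, 0.049, 0, 0, 0, -0.52], [0.012, 0.056, 0, 0, 0, -0.59], [0.012, 0.056, 0, 0, 0, -0.59], [0.012, 0.056, 0, 0, 0, -0.59]],
  ],
)

```text
clock: 6.62
tool_pos: [0.504, -0.0436, 0.2254]
eef_rot: [0.933, 0.36, -0.003, 0.002]
contact_force: [-5.4, 5.7, 1.7]
opening: 0.149
finger_force: 20.0
```

```bash
python3 - <<'E'
from h import *
st=get_state(); d=st["tool_pos"][:2]-AX; print((np.arctan2(d[1],d[0])-np.pi-YAW)%(2*np.pi),np.hypot(*d))
E
```

```text
0.7850425432520174 0.09857757999869901
```

Emit:
play_rows(
  rows=[
    [[0, 0, 0, 0, 0, 0], [0, 0, 0, 0, 0, 0], [0, 0, -0.08, 0, 0, 0], [0, 0, -0.16, 0, 0, 0], [0, 0, -0.26, 0, 0, 0.5], [0, 0, -0.26, 0, 0, 1], [0, 0, -0.26, 0, 0, 1], [0, 0, -0.26, 0, 0, 1], [0, 0, -0.26, 0, 0, 1]],
  ],
  claw=0.5,
)

```text
clock: 7.37
tool_pos: [0.5063, -0.0447, 0.3566]
eef_rot: [0.993, 0.115, 0.001, 0.004]
contact_force: [0.1, -0.0, -0.2]
opening: 0.499
finger_force: 0.0
```

```bash
python3 - <<'E'
from h import *
go((.427,.2635,.34))
E
```

```text
t 7.37 at [ 0.5063 -0.0447  0.3566] F [ 0.1 -0.  -0.2] open 0.499 ff 0.0
[-0.0138, -0.6366, 0.0275, 0.017, -0.006, 0.571] n>= 8
```

Emit:
play_rows(
  rows=[
    [[-0.007, -0.3, 0.014, 0.017, -0.006, 0.3], [-0.007, -0.3, 0.014, 0.017, -0.006, 0.3], [-0.007, -0.3, 0.014, 0.017, -0.006, 0.3], [-0.007, -0.3, 0.014, 0.017, -0.006, 0.3], [-0.0138, -0.6366, 0.0275, 0.017, -0.006, 0.571], [-0.0138, -0.6366, 0.0275, 0.017, -0.006, 0.571], [-0.0138, -0.6366, 0.0275, 0.017, -0.006, 0.571], [-0.0138, -0.6366, 0.0275, 0.017, -0.006, 0.571], [-0.0138, -0.6366, 0.0275, 0.017, -0.006, 0.571], [-0.0138, -0.6366, 0.0275, 0.017, -0.006, 0.571], [-0.0138, -0.6366, 0.0275, 0.017, -0.006, 0.571]],
  ],
  claw=0,
)

```text
clock: 8.28
tool_pos: [0.4252, 0.2634, 0.3396]
eef_rot: [1.0, -0.024, -0.001, -0.0]
contact_force: [-0.4, -0.5, -0.6]
opening: 1.002
finger_force: 0.0
```

```bash
cat > jar.py <<'E'
from h import *
def jars():
    for n in("top","scene"):
        S=snapshot(n)
        print(n,[(b[0],b[1][2:],ray(S,*b[0],.0245).round(4)[:2]) for b in blobs(S,(0,110,20),(12,200,130 if n=='scene' else 85),150) if (b[1][2]<40 and b[0][1]>200 and b[0][0]<300)])
    return S
E
python3 - <<'E'
from jar import *
S=jars()
cv2.imwrite("pics/s3.png",cv2.resize(S["pixels"][185:345,130:420],None,fx=2.7,fy=2.7,interpolation=cv2.INTER_CUBIC))
go((.427,.2635,.176))
E
```

```text
top [([149.1, 220.1], [21, 21, 324], array([0.5215, 0.358 ]))]
scene [([158.4, 313.0], [30, 23, 558], array([0.5194, 0.3602])), ([223.2, 314.4], [29, 24, 556], array([0.4246, 0.267 ]))]
t 8.38 at [0.4257 0.262  0.3397] F [-0.9 -0.2 -1. ] open 0.999 ff 0.0
[0.0033, -0.0033, 0.3274, 0.001, 0.006, 0.005] n>= 4
```

View pics/s3.png

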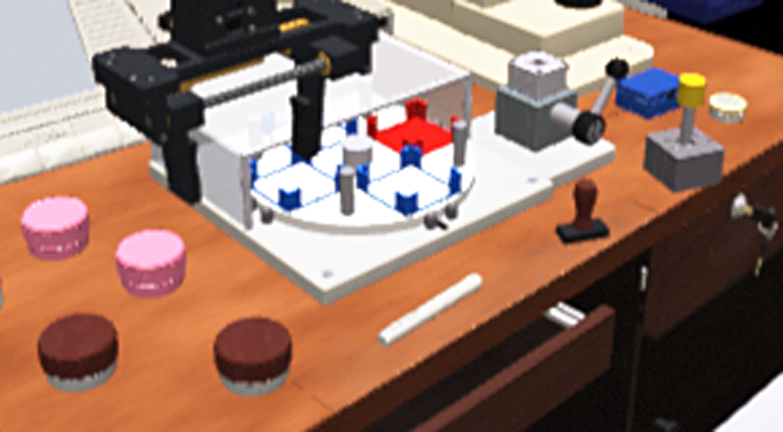

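The blue pocket now sits at the mark, at (430,215), with both jars untouched. Descending on the nearer jar.

Emit:
play_rows(
  rows=[
    [[0.001, -0.005, 0.08, 0, 0, 0], [0.001, -0.005, 0.16, 0, 0, 0], [0.001, -0.005, 0.24, 0, 0, 0], [0.001, -0.005, 0.29, 0, 0, 0], [0.001, -0.005, 0.325, 0, 0, 0], [0.001, -0.005, 0.325, 0, 0, 0], [0.001, -0.005, 0.325, 0, 0, 0]],
  ],
)

```text
clock: 8.97
tool_pos: [0.4256, 0.2649, 0.1769]
eef_rot: [1.0, -0.027, -0.002, 0.0]
contact_force: [-1.1, -0.6, -0.4]
opening: 0.996
finger_force: 0.0
```

Emit:
play_rows(
  rows=[
    [[0, 0, 0, 0, 0, 0], [0, 0, 0, 0, 0, 0], [0, 0, 0, 0, 0, 0], [0, 0, 0, 0, 0, 0], [0, 0, 0, 0, 0, 0], [0, 0, 0, 0, 0, 0]],
  ],
  claw=1,
  squeeze=12,
)

```text
clock: 9.47
tool_pos: [0.4252, 0.2667, 0.178]
eef_rot: [1.0, -0.025, -0.001, -0.001]
contact_force: [-0.5, -0.2, 6.7]
opening: 0.648
finger_force: 12.0
```

Emit:
play_rows(
  rows=[
    [[0, 0, -0.03, 0, 0, 0], [0, 0, -0.08, 0, 0, 0], [0, 0, -0.14, 0, 0, 0], [0, 0, -0.2, 0, 0, 0], [0, 0, -0.2, 0, 0, 0]],
  ],
)

```text
clock: 9.88
tool_pos: [0.4264, 0.267, 0.2816]
eef_rot: [1.0, -0.025, 0.002, -0.003]
contact_force: [-0.5, 0.2, -0.5]
opening: 0.649
finger_force: 12.0
```

```bash
python3 - <<'E'
from h import *
f=B(-.074,0); print(f)
go((*f,.28),(*f,.213))
E
```

```text
[0.50361271 0.02618273]
t 9.88 at [0.4264 0.267  0.2816] F [-0.5  0.2 -0.5] open 0.649 ff 12.0
[0.1787, 0.4733, 0.0009, -0.011, -0.006, 0.008] n>= 7
[0.1783, 0.474, 0.1349, -0.011, -0.006, 0.008] n>= 7
```

Emit:
play_rows(
  rows=[
    [[0.022, 0.06, 0, 0, 0, 0], [0.044, 0.12, 0, 0, 0, 0], [0.066, 0.18, 0, 0, 0, 0], [0.09, 0.24, 0, 0, 0, 0], [0.112, 0.3, 0, 0, 0, 0], [0.134, 0.36, 0, 0, 0, 0], [0.156, 0.42, 0, 0, 0, 0], [0.1787, 0.4733, 0, -0.008, -0.004, 0.008], [0.1787, 0.4733, 0, -0.008, -0.004, 0.008], [0.1787, 0.4733, 0, -0.008, -0.004, 0.008]],
  ],
)

```text
clock: 10.72
tool_pos: [0.5027, 0.0237, 0.2763]
eef_rot: [1.0, -0.029, -0.003, 0.002]
contact_force: [-0.8, 0.9, 0.0]
opening: 0.655
finger_force: 12.0
```

```bash
python3 - <<'E'
from h import *
f=B(-.074,0)
go((*f,.214))
S=snapshot("scene")
cv2.imwrite("pics/s4.png",cv2.resize(S["pixels"][185:305,180:420],None,fx=3.3,fy=3.3,interpolation=cv2.INTER_CUBIC))
E
```

```text
t 10.72 at [0.5027 0.0237 0.2763] F [-0.8  0.9  0. ] open 0.655 ff 12.0
[0.0023, -0.0056, 0.1245, 0.008, 0.011, -0.007] n>= 2
```

View pics/s4.png

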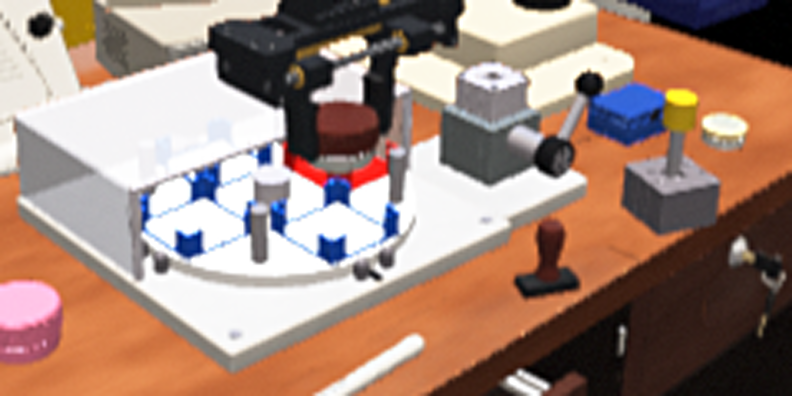

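```bash
python3 - <<'E'
from h import *
S=snapshot("scene")
# visible blue posts' top centres and peg tops
q=[ray(S,180+x/3.3,185+y/3.3,.058)[:2] for x,y in [(337,181),(332,236),(391,208),(278,203)]]
c=np.mean(q,axis=0); d=c-AX; print(c,np.hypot(*d),(np.arctan2(d[1],d[0])-np.pi-YAW))
for x,y in [(397,153),(260,208)]:
    d=ray(S,180+x/3.3,185+y/3.3,.081)[:2]-AX; print(np.hypot(*d),(np.arctan2(d[1],d[0])-np.pi-YAW+np.pi)%(2*np.pi)-np.pi)
go((*B(-.074,0),.214))
E
```

```text
[0.50176885 0.02641178] 0.07585379944359312 -0.001673960943046865
0.09859832576528446 0.7213468670131986
0.10228039588852256 -0.7527267409696221
t 10.82 at [0.5021 0.0266 0.2763] F [ 0.  -0.5 -0.6] open 0.648 ff 12.0
[0.0039, 0.0004, 0.1246, 0.004, 0.013, 0.004] n>= 2
```

Emit:
play_rows(
  rows=[
    [[0.002, 0, 0.03, 0.004, 0.01, 0.004], [0.002, 0, 0.06, 0.004, 0.01, 0.004], [0.002, 0, 0.085, 0.004, 0.01, 0.004], [0.002, 0, 0.105, 0.004, 0.01, 0.004], [0.002, 0, 0.118, 0.004, 0.01, 0.004], [0.002, 0, 0.124, 0.004, 0.01, 0.004], [0.002, 0, 0.124, 0.004, 0.01, 0.004], [0.002, 0, 0.124, 0.004, 0.01, 0.004]],
  ],
)

```text
clock: 11.48
tool_pos: [0.5032, 0.0258, 0.2148]
eef_rot: [1.0, -0.028, -0.0, 0.0]
contact_force: [-0.4, -0.5, -0.7]
opening: 0.648
finger_force: 12.0
```

Emit:
play_rows(
  rows=[
    [[0, 0, 0, 0, 0, 0], [0, 0, 0, 0, 0, 0], [0, 0, 0, 0, 0, 0], [0, 0, -0.02, 0, 0, 0], [0, 0, -0.08, 0, 0, 0], [0, 0, -0.16, 0, 0, 0], [0, 0, -0.2, 0, 0, 0], [0, 0, -0.2, 0, 0, 0]],
  ],
  claw=0.2,
)

```text
clock: 12.15
tool_pos: [0.5045, 0.0253, 0.3194]
eef_rot: [1.0, -0.029, 0.004, -0.0]
contact_force: [0.7, 0.3, -0.6]
opening: 0.8
finger_force: 0.0
```

```bash
python3 - <<'E'
from h import *
go(P(-.785,.30),P(-.785))
S=snapshot("scene")
h=[(b[0],b[1][2:],ray(S,*b[0],.0605).round(4)[:2]) for b in blobs(S,(0,110,20),(12,200,130),150) if b[1][2]<40 and b[0][1]>200]
print(h)
E
```

```text
t 12.15 at [0.5045 0.0253 0.3194] F [ 0.7  0.3 -0.6] open 0.8 ff 0.0
[0.0069, -0.1401, 0.0389, -0.007, -0.015, 1.566] n>= 2
[0.0058, -0.14, 0.1789, -0.007, -0.015, 1.566] n>= 3
[([281.3, 246.3], [21, 17, 295], array([0.5033, 0.0251])), ([158.4, 313.1], [30, 23, 559], array([0.4741, 0.3819]))]
```

Emit:
play_rows(
  rows=[
    [[0.004, -0.07, 0.02, 0, 0, 0.4], [0.0069, -0.14, 0.039, 0, 0, 0.8], [0.0069, -0.14, 0.039, 0, 0, 1], [0.0069, -0.14, 0.039, 0, 0, 1], [0.0069, -0.14, 0.039, 0, 0, 1]],
  ],
  claw=0.5,
)

```text
clock: 12.62
tool_pos: [0.51, 0.096, 0.2939]
eef_rot: [0.961, -0.275, -0.001, 0.001]
contact_force: [-0.0, -0.1, -0.0]
opening: 0.498
finger_force: 0.0
```

```bash
python3 - <<'E'
from h import *
print(get_state()["q"].round(2)); go(P(-.785,.30),P(-.785))
E
```

```text
[-0.34  0.73  0.11  1.99 -0.17  0.43 -2.23]
t 12.62 at [0.51   0.096  0.2939] F [-0.  -0.1 -0. ] open 0.498 ff 0.0
[0.0046, -0.0007, -0.0122, 0.007, 0.002, 0.564] n>= 1
[0.0048, -0.0012, 0.1278, 0.007, 0.002, 0.564] n>= 2
```

Emit:
play_rows(
  rows=[
    [[0.005, -0.001, 0, 0.005, 0, 0.25], [0.005, -0.001, 0.03, 0.005, 0, 0.45], [0.005, -0.001, 0.08, 0.005, 0, 0.45], [0.005, -0.001, 0.128, 0.005, 0, 0.45], [0.005, -0.001, 0.128, 0.005, 0, 0.45], [0.005, -0.001, 0.128, 0.005, 0, 0.45]],
  ],
)

```text
clock: 13.12
tool_pos: [0.5123, 0.0936, 0.2302]
eef_rot: [0.925, -0.38, -0.001, 0.0]
contact_force: [-0.1, -0.3, -0.6]
opening: 0.497
finger_force: 0.0
```

Emit:
play_rows(
  rows=[
    [[0, 0, 0, 0, 0, 0], [0, 0, 0, 0, 0, 0], [0, 0, 0, 0, 0, 0], [0, 0, 0, 0, 0, 0], [0, 0, 0, 0, 0, 0]],
  ],
  claw=1,
  squeeze=20,
)

```text
clock: 13.53
tool_pos: [0.5133, 0.0943, 0.2318]
eef_rot: [0.925, -0.381, 0.001, -0.001]
contact_force: [4.4, 6.0, 0.1]
opening: 0.151
finger_force: 20.2
```

```bash
cat >> h.py <<'E'
def off():
    d=get_state()["tool_pos"][:2]-AX; print("offset",((np.arctan2(d[1],d[0])-np.pi-YAW)+np.pi)%(2*np.pi)-np.pi,"rho",np.hypot(*d))
E
python3 - <<'E'
from h import *
off(); go(*[P(a) for a in np.arange(-.7,.02,.1)])
E
```

```text
offset -0.7890085281505899 rho 0.09660313660584353
t 13.53 at [0.5133 0.0943 0.2318] F [4.4 6.  0.1] open 0.151 ff 20.2
[-0.0031, 0.0173, 0.0036, -0.006, -0.002, -0.053] n>= 1
[-0.0016, 0.0368, 0.0035, -0.006, -0.002, -0.253] n>= 1
[0.0018, 0.0561, 0.0035, -0.006, -0.003, -0.453] n>= 1
[0.0072, 0.0749, 0.0034, -0.006, -0.003, -0.653] n>= 1
[0.0144, 0.0932, 0.0034, -0.006, -0.003, -0.853] n>= 2
[0.0233, 0.1106, 0.0033, -0.005, -0.003, -1.053] n>= 2
[0.034, 0.127, 0.0033, -0.005, -0.004, -1.253] n>= 2
[0.0463, 0.1423, 0.0033, -0.005, -0.004, -1.453] n>= 2
```

Emit:
play_rows(
  rows=[
    [[-0.002, 0.008, 0.001, 0, 0, -0.02], [-0.003, 0.017, 0.001, 0, 0, -0.053], [-0.0025, 0.027, 0.001, 0, 0, -0.15], [-0.0016, 0.0368, 0.001, 0, 0, -0.253], [0, 0.0465, 0.001, 0, 0, -0.353], [0.0018, 0.0561, 0.001, 0, 0, -0.453], [0.0043, 0.0655, 0.001, 0, 0, -0.553], [0.0072, 0.0749, 0.001, 0, 0, -0.653], [0.0107, 0.084, 0.001, 0, 0, -0.753], [0.0144, 0.0932, 0.001, 0, 0, -0.853], [0.0187, 0.102, 0.001, 0, 0, -0.92], [0.0233, 0.1106, 0.001, 0, 0, -1], [0.0233, 0.1106, 0.001, 0, 0, -1]],
  ],
)

```text
clock: 14.62
tool_pos: [0.4835, 0.0462, 0.2317]
eef_rot: [0.99, -0.139, 0.003, -0.001]
contact_force: [2.1, 0.4, 7.6]
opening: 0.15
finger_force: 20.0
```

```bash
python3 - <<'E'
from h import *
off(); go(*[P(a) for a in np.arange(-.1,.43,.1)])
E
```

```text
offset -0.19627579908793713 rho 0.09703660311121136
t 14.62 at [0.4835 0.0462 0.2317] F [2.1 0.4 7.6] open 0.15 ff 20.0
[-0.0005, 0.0189, 0.0033, -0.006, -0.011, -0.249] n>= 1
[0.0029, 0.0382, 0.0033, -0.005, -0.012, -0.449] n>= 1
[0.0082, 0.057, 0.0032, -0.005, -0.012, -0.649] n>= 1
[0.0154, 0.0753, 0.0032, -0.004, -0.012, -0.849] n>= 1
[0.0243, 0.0927, 0.0032, -0.004, -0.013, -1.049] n>= 2
[0.035, 0.1091, 0.0032, -0.003, -0.013, -1.249] n>= 2
```

Emit:
play_rows(
  rows=[
    [[-0.0003, 0.0095, 0, 0, 0, -0.12], [-0.0005, 0.019, 0, 0, 0, -0.249], [0.001, 0.0285, 0, 0, 0, -0.35], [0.0029, 0.0382, 0, 0, 0, -0.449], [0.0055, 0.0475, 0, 0, 0, -0.549], [0.0082, 0.057, 0, 0, 0, -0.649], [0.0116, 0.066, 0, 0, 0, -0.749], [0.0154, 0.0753, 0, 0, 0, -0.849], [0.0197, 0.084, 0, 0, 0, -0.949], [0.0243, 0.0927, 0, 0, 0, -1], [0.0243, 0.0927, 0, 0, 0, -1]],
  ],
)

```text
clock: 15.53
tool_pos: [0.4835, -0.0012, 0.2317]
eef_rot: [0.994, 0.11, 0.005, -0.001]
contact_force: [3.6, 2.4, 5.5]
opening: 0.147
finger_force: 20.0
```

```bash
python3 - <<'E'
from h import *
off(); go(*[P(a) for a in (.4,.5,.6,.7,.79)])
E
```

```text
offset 0.2983303572441729 rho 0.09681142164905869
t 15.53 at [ 0.4835 -0.0012  0.2317] F [3.6 2.4 5.5] open 0.147 ff 20.0
[-0.0009, 0.0199, 0.0034, 0.0, -0.019, -0.249] n>= 1
[0.0025, 0.0392, 0.0034, 0.001, -0.019, -0.449] n>= 1
[0.0078, 0.0581, 0.0035, 0.002, -0.019, -0.649] n>= 1
[0.0149, 0.0763, 0.0035, 0.003, -0.019, -0.849] n>= 1
[0.0229, 0.092, 0.0036, 0.004, -0.019, -1.029] n>= 2
```

Emit:
play_rows(
  rows=[
    [[-0.0005, 0.01, 0.001, 0, 0, -0.12], [-0.0009, 0.02, 0.001, 0, 0, -0.249], [0.0007, 0.0295, 0.001, 0, 0, -0.35], [0.0025, 0.0392, 0.001, 0, 0, -0.449], [0.005, 0.0487, 0.001, 0, 0, -0.549], [0.0078, 0.0581, 0.001, 0, 0, -0.649], [0.0112, 0.0673, 0.001, 0, 0, -0.749], [0.015, 0.0763, 0.001, 0, 0, -0.849], [0.019, 0.0845, 0.001, 0, 0, -0.949], [0.0229, 0.092, 0.001, 0, 0, -1], [0.0229, 0.092, 0.001, 0, 0, -1], [0.0229, 0.092, 0.001, 0, 0, -1]],
  ],
)

```text
clock: 16.53
tool_pos: [0.5047, -0.0408, 0.2316]
eef_rot: [0.935, 0.353, 0.006, -0.001]
contact_force: [3.6, 5.5, 8.7]
opening: 0.149
finger_force: 20.0
```

```bash
python3 - <<'E'
from h import *
off(); go()
E
```

```text
offset 0.7683243660483727 rho 0.0962093705701761
t 16.53 at [ 0.5047 -0.0408  0.2316] F [3.6 5.5 8.7] open 0.149 ff 20.0
```

Emit:
play_rows(
  rows=[
    [[0, 0, 0, 0, 0, 0], [0, 0, 0, 0, 0, 0], [0, 0, -0.08, 0, 0, 0], [0, 0, -0.16, 0, 0, 0], [0, 0, -0.26, 0, 0, 0.5], [0, 0, -0.26, 0, 0, 1], [0, 0, -0.26, 0, 0, 1], [0, 0, -0.26, 0, 0, 1], [0, 0, -0.26, 0, 0, 1]],
  ],
  claw=0.5,
)

```text
clock: 17.28
tool_pos: [0.5014, -0.0444, 0.3601]
eef_rot: [0.994, 0.107, 0.0, 0.0]
contact_force: [0.2, -0.3, -0.5]
opening: 0.498
finger_force: 0.0
```

```bash
python3 - <<'E'
from jar import *
jars()
go((.5205,.3585,.34))
E
```

```text
top [([149.1, 220.1], [21, 19, 319], array([0.5215, 0.358 ]))]
scene [([283.0, 228.0], [21, 14, 220], array([ 0.6253, -0.1012])), ([158.4, 313.1], [30, 23, 559], array([0.5191, 0.3604]))]
t 17.38 at [ 0.5016 -0.0441  0.3596] F [ 1.  -0.1  0.6] open 0.5 ff 0.0
[0.2139, -0.7771, 0.0393, -0.0, 0.001, 0.553] n>= 10
```

Emit:
play_rows(
  rows=[
    [[0.1, -0.39, 0.02, 0, 0, 0.3], [0.1, -0.39, 0.02, 0, 0, 0.3], [0.1, -0.39, 0.02, 0, 0, 0.3], [0.1, -0.39, 0.02, 0, 0, 0.3], [0.1, -0.39, 0.02, 0, 0, 0.3], [0.2139, -0.777, 0.039, 0, 0, 0.553], [0.2139, -0.777, 0.039, 0, 0, 0.553], [0.2139, -0.777, 0.039, 0, 0, 0.553], [0.2139, -0.777, 0.039, 0, 0, 0.553], [0.2139, -0.777, 0.039, 0, 0, 0.553], [0.2139, -0.777, 0.039, 0, 0, 0.553], [0.2139, -0.777, 0.039, 0, 0, 0.553], [0.2139, -0.777, 0.039, 0, 0, 0.553]],
  ],
  claw=0,
)

```text
clock: 18.47
tool_pos: [0.5224, 0.3575, 0.34]
eef_rot: [1.0, -0.029, -0.0, 0.001]
contact_force: [0.2, -0.8, -0.7]
opening: 1.0
finger_force: 0.0
```

```bash
python3 - <<'E'
from jar import *
S=jars()
cv2.imwrite("pics/s5.png",cv2.resize(S["pixels"][185:345,130:420],None,fx=2.7,fy=2.7,interpolation=cv2.INTER_CUBIC))
print([ray(S,*b[0],.0605)[:2] for b in blobs(S,(0,110,20),(12,200,130),150) if b[0][0]>250 and b[0][1]>200])
go((.5205,.3585,.177))
E
```

```text
top []
scene [([283.0, 228.1], [21, 14, 222], array([ 0.6249, -0.1008])), ([158.4, 313.0], [30, 23, 558], array([0.5194, 0.3602]))]
[array([0.3308913 , 0.20861732]), array([ 0.57301715, -0.04927261]), array([0.2256104 , 0.31688574])]
t 18.57 at [0.5229 0.3564 0.3405] F [ 0.1  0.4 -0.1] open 1.003 ff 0.0
[-0.0053, -0.0044, 0.327, 0.003, -0.001, -0.01] n>= 4
```

View pics/s5.png

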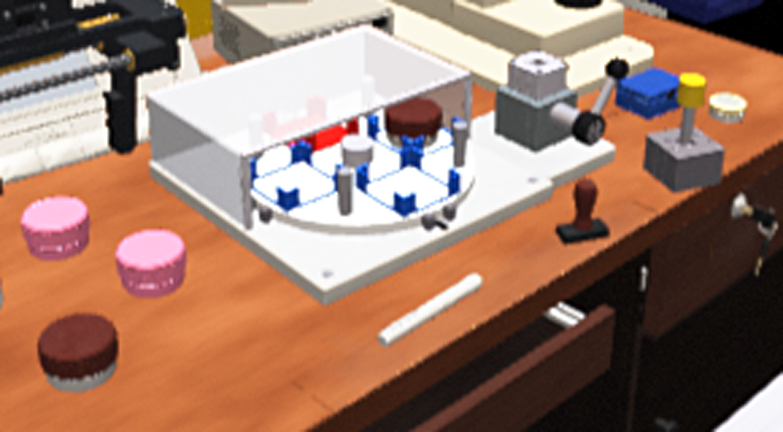

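The first jar sits in its pocket under the hood at (412,118), and the next blue pocket is at the mark near (405,190). The second jar is unmoved at (78,345). Pick it.

Emit:
play_rows(
  rows=[
    [[-0.005, -0.0044, 0.08, 0, 0, -0.01], [-0.005, -0.0044, 0.16, 0, 0, -0.01], [-0.005, -0.0044, 0.24, 0, 0, -0.01], [-0.005, -0.0044, 0.29, 0, 0, -0.01], [-0.005, -0.0044, 0.327, 0, 0, -0.01], [-0.005, -0.0044, 0.327, 0, 0, -0.01], [-0.005, -0.0044, 0.327, 0, 0, -0.01]],
  ],
)

```text
clock: 19.15
tool_pos: [0.5205, 0.3596, 0.177]
eef_rot: [1.0, -0.027, -0.0, 0.0]
contact_force: [0.5, 0.7, 0.2]
opening: 0.998
finger_force: 0.0
```

Emit:
play_rows(
  rows=[
    [[0, 0, 0, 0, 0, 0], [0, 0, 0, 0, 0, 0], [0, 0, 0, 0, 0, 0], [0, 0, 0, 0, 0, 0], [0, 0, 0, 0, 0, 0], [0, 0, 0, 0, 0, 0]],
  ],
  claw=1,
  squeeze=12,
)

```text
clock: 19.65
tool_pos: [0.5204, 0.3613, 0.1783]
eef_rot: [1.0, -0.027, 0.001, -0.001]
contact_force: [-0.9, -0.7, 5.9]
opening: 0.653
finger_force: 12.0
```

Emit:
play_rows(
  rows=[
    [[0, 0, -0.03, 0, 0, 0], [0, 0, -0.08, 0, 0, 0], [0, 0, -0.14, 0, 0, 0], [0, 0, -0.2, 0, 0, 0], [0, 0, -0.2, 0, 0, 0]],
  ],
)

```text
clock: 20.07
tool_pos: [0.5219, 0.3624, 0.284]
eef_rot: [1.0, -0.027, 0.005, -0.004]
contact_force: [-0.1, 0.9, -0.2]
opening: 0.652
finger_force: 12.0
```

```bash
python3 - <<'E'
from h import *
f=B(-.074,0); S=snapshot("scene")
q=[ray(S,130+x/2.7,185+y/2.7,.058)[:2] for x,y in [(410,141),(404,192),(454,173),(360,170)]]
print(np.mean(q,axis=0))
go((*f,.28))
E
```

```text
[0.50346798 0.02684772]
t 20.12 at [0.5211 0.3619 0.2815] F [ 0.2 -0.4 -0.9] open 0.648 ff 12.0
[0.0008, 0.6724, -0.0011, -0.012, -0.013, 0.004] n>= 9
```

Emit:
play_rows(
  rows=[
    [[0, 0.06, 0, 0, 0, 0], [0, 0.13, 0, 0, 0, 0], [0, 0.2, 0, 0, 0, 0], [0, 0.27, 0, 0, 0, 0], [0, 0.34, 0, 0, 0, 0], [0, 0.41, 0, 0, 0, 0], [0, 0.48, 0, 0, 0, 0], [0, 0.55, 0, 0, 0, 0], [0.0008, 0.61, 0, -0.01, -0.01, 0], [0.0008, 0.65, 0, -0.01, -0.01, 0], [0.0008, 0.672, 0, -0.01, -0.01, 0], [0.0008, 0.672, 0, -0.01, -0.01, 0]],
  ],
)

```text
clock: 21.12
tool_pos: [0.5021, 0.0228, 0.2766]
eef_rot: [1.0, -0.029, -0.003, 0.003]
contact_force: [-1.1, 0.3, -0.4]
opening: 0.651
finger_force: 12.0
```

```bash
python3 - <<'E'
from h import *
go((*B(-.074,0),.2145))
E
```

```text
t 21.12 at [0.5021 0.0228 0.2766] F [-1.1  0.3 -0.4] open 0.651 ff 12.0
[0.0034, -0.0076, 0.1242, 0.012, 0.011, -0.005] n>= 2
```

Emit:
play_rows(
  rows=[
    [[0.002, -0.004, 0.03, 0.004, 0.01, 0], [0.002, -0.004, 0.06, 0.004, 0.01, 0], [0.002, -0.004, 0.085, 0.004, 0.01, 0], [0.002, -0.004, 0.105, 0.004, 0.01, 0], [0.002, -0.004, 0.118, 0.004, 0.01, 0], [0.002, -0.004, 0.124, 0.004, 0.01, 0], [0.002, -0.004, 0.124, 0.004, 0.01, 0], [0.002, -0.004, 0.124, 0.004, 0.01, 0]],
  ],
)

```text
clock: 21.78
tool_pos: [0.5036, 0.0277, 0.2152]
eef_rot: [1.0, -0.026, 0.001, 0.001]
contact_force: [0.4, 0.6, -0.7]
opening: 0.645
finger_force: 12.0
```

Emit:
play_rows(
  rows=[
    [[0, 0, 0, 0, 0, 0], [0, 0, 0, 0, 0, 0], [0, 0, 0, 0, 0, 0], [0, 0, -0.02, 0, 0, 0], [0, 0, -0.08, 0, 0, 0], [0, 0, -0.16, 0, 0, 0], [0, 0, -0.2, 0, 0, 0], [0, 0, -0.2, 0, 0, 0]],
  ],
  claw=0.2,
)

```text
clock: 22.45
tool_pos: [0.5046, 0.0274, 0.3198]
eef_rot: [1.0, -0.027, 0.005, 0.0]
contact_force: [0.4, 0.1, -0.2]
opening: 0.799
finger_force: 0.0
```

Emit:
play_rows(
  rows=[
    [[0.004, -0.07, 0.02, 0, 0, 0.4], [0.0069, -0.14, 0.039, 0, 0, 0.8], [0.0069, -0.14, 0.039, 0, 0, 1], [0.0069, -0.14, 0.039, 0, 0, 1], [0.0069, -0.14, 0.039, 0, 0, 1]],
  ],
  claw=0.5,
)

```text
clock: 22.87
tool_pos: [0.5101, 0.098, 0.295]
eef_rot: [0.962, -0.274, 0.0, 0.001]
contact_force: [-0.0, 0.0, -0.6]
opening: 0.504
finger_force: 0.0
```

```bash
python3 - <<'E'
from h import *
S=snapshot("scene")
print([(b[0],b[1][2:],ray(S,*b[0],.0605).round(4)[:2]) for b in blobs(S,(0,110,20),(12,200,130),150) if b[1][2]<40 and b[0][1]>200])
go(P(-.785,.30),P(-.785))
E
```

```text
[([283.1, 228.1], [21, 14, 219], array([ 0.5728, -0.0495])), ([280.6, 246.5], [22, 17, 300], array([0.5037, 0.0271]))]
t 22.92 at [0.5102 0.0973 0.2951] F [ 0.6 -1.  -0.6] open 0.5 ff 0.0
[0.0056, 0.0018, -0.0097, 0.004, -0.004, 0.58] n>= 1
[0.0054, 0.0015, 0.1303, 0.004, -0.004, 0.58] n>= 2
```

Both jars are seated. Next come two quarter turns to bring red back to the front.

Emit:
play_rows(
  rows=[
    [[0.005, 0.0017, 0, 0.004, 0, 0.25], [0.005, 0.0017, 0.03, 0.004, 0, 0.45], [0.005, 0.0017, 0.08, 0.004, 0, 0.45], [0.005, 0.0017, 0.128, 0.004, 0, 0.45], [0.005, 0.0017, 0.128, 0.004, 0, 0.45], [0.005, 0.0017, 0.128, 0.004, 0, 0.45]],
  ],
)

```text
clock: 23.42
tool_pos: [0.5118, 0.0944, 0.2308]
eef_rot: [0.926, -0.379, -0.0, 0.001]
contact_force: [-0.1, 0.8, -0.4]
opening: 0.504
finger_force: 0.0
```

Emit:
play_rows(
  rows=[
    [[0, 0, 0, 0, 0, 0], [0, 0, 0, 0, 0, 0], [0, 0, 0, 0, 0, 0], [0, 0, 0, 0, 0, 0], [0, 0, 0, 0, 0, 0]],
  ],
  claw=1,
  squeeze=20,
)

```text
clock: 23.83
tool_pos: [0.5128, 0.0953, 0.2322]
eef_rot: [0.925, -0.379, 0.002, -0.001]
contact_force: [-0.2, 1.1, 0.8]
opening: 0.155
finger_force: 20.2
```

```bash
python3 - <<'E'
from h import *
off(); go(*[P(a) for a in np.arange(-.7,.02,.1)])
E
```

```text
offset -0.7914415169598072 rho 0.0977285611531265
t 23.83 at [0.5128 0.0953 0.2322] F [-0.2  1.1  0.8] open 0.155 ff 20.2
[-0.001, 0.0179, 0.0042, -0.006, -0.006, -0.045] n>= 1
[0.0005, 0.0374, 0.0042, -0.006, -0.006, -0.245] n>= 1
[0.0038, 0.0567, 0.0041, -0.006, -0.006, -0.445] n>= 1
[0.0091, 0.0756, 0.0041, -0.006, -0.007, -0.645] n>= 1
[0.0162, 0.0938, 0.004, -0.005, -0.007, -0.845] n>= 2
[0.0251, 0.1113, 0.004, -0.005, -0.007, -1.045] n>= 2
[0.0358, 0.1278, 0.004, -0.005, -0.007, -1.245] n>= 2
[0.048, 0.1431, 0.004, -0.004, -0.008, -1.445] n>= 2
```

Emit:
play_rows(
  rows=[
    [[-0.0005, 0.009, 0.001, 0, 0, -0.02], [-0.001, 0.018, 0.001, 0, 0, -0.045], [-0.0004, 0.0276, 0.001, 0, 0, -0.145], [0.0005, 0.0374, 0.001, 0, 0, -0.245], [0.002, 0.047, 0.001, 0, 0, -0.345], [0.0038, 0.0567, 0.001, 0, 0, -0.445], [0.0063, 0.0662, 0.001, 0, 0, -0.545], [0.0091, 0.0756, 0.001, 0, 0, -0.645], [0.0125, 0.0847, 0.001, 0, 0, -0.745], [0.0162, 0.0938, 0.001, 0, 0, -0.845], [0.0205, 0.1026, 0.001, 0, 0, -0.92], [0.0251, 0.1113, 0.001, 0, 0, -1], [0.0251, 0.1113, 0.001, 0, 0, -1]],
  ],
)

```text
clock: 24.92
tool_pos: [0.4829, 0.0462, 0.232]
eef_rot: [0.991, -0.137, 0.003, -0.001]
contact_force: [1.2, 0.3, 10.2]
opening: 0.147
finger_force: 20.0
```

```bash
python3 - <<'E'
from h import *
off(); go(*[P(a,.231,.0975) for a in np.arange(-.1,.43,.1)])
E
```

```text
offset -0.19461058852211854 rho 0.09768128136054978
t 24.92 at [0.4829 0.0462 0.232 ] F [ 1.2  0.3 10.2] open 0.147 ff 20.0
[0.0017, 0.0184, 0.0019, -0.003, -0.011, -0.241] n>= 1
[0.005, 0.0376, 0.0019, -0.003, -0.011, -0.441] n>= 1
[0.0102, 0.0564, 0.0019, -0.002, -0.012, -0.641] n>= 1
[0.0173, 0.0745, 0.0019, -0.002, -0.012, -0.841] n>= 1
[0.0261, 0.0919, 0.0019, -0.001, -0.012, -1.041] n>= 2
[0.0366, 0.1083, 0.002, -0.0, -0.012, -1.241] n>= 2
```

Emit:
play_rows(
  rows=[
    [[0.0008, 0.009, -0.001, 0, 0, -0.12], [0.0017, 0.0184, -0.001, 0, 0, -0.24], [0.0032, 0.028, -0.001, 0, 0, -0.34], [0.005, 0.0376, -0.001, 0, 0, -0.44], [0.0075, 0.047, -0.001, 0, 0, -0.54], [0.0102, 0.0564, -0.001, 0, 0, -0.64], [0.0136, 0.0655, -0.001, 0, 0, -0.74], [0.0173, 0.0745, -0.001, 0, 0, -0.84], [0.0216, 0.0833, -0.001, 0, 0, -0.94], [0.0261, 0.0919, -0.001, 0, 0, -1], [0.0261, 0.0919, -0.001, 0, 0, -1]],
  ],
)

```text
clock: 25.83
tool_pos: [0.4835, -0.0016, 0.232]
eef_rot: [0.994, 0.111, 0.003, 0.0]
contact_force: [3.4, 1.1, 6.3]
opening: 0.149
finger_force: 20.0
```

```bash
python3 - <<'E'
from h import *
off(); go(*[P(a,.232,.0975) for a in (.4,.5,.6,.7,.79)])
E
```

```text
offset 0.3018031717060383 rho 0.0969791811054151
t 25.83 at [ 0.4835 -0.0016  0.232 ] F [3.4 1.1 6.3] open 0.149 ff 20.0
[0.0004, 0.0191, 0.0001, 0.002, -0.013, -0.245] n>= 1
[0.0037, 0.0383, 0.0001, 0.003, -0.013, -0.445] n>= 1
[0.009, 0.0571, 0.0002, 0.004, -0.013, -0.645] n>= 1
[0.016, 0.0752, 0.0002, 0.004, -0.012, -0.845] n>= 1
[0.024, 0.0909, 0.0003, 0.005, -0.012, -1.025] n>= 2
```

Emit:
play_rows(
  rows=[
    [[0.0002, 0.0095, -0.001, 0, 0, -0.12], [0.0004, 0.019, -0.001, 0, 0, -0.245], [0.002, 0.0287, -0.001, 0, 0, -0.345], [0.0037, 0.0383, -0.001, 0, 0, -0.445], [0.0062, 0.0477, -0.001, 0, 0, -0.545], [0.009, 0.0571, -0.001, 0, 0, -0.645], [0.0124, 0.0662, -0.001, 0, 0, -0.745], [0.016, 0.0752, -0.001, 0, 0, -0.845], [0.02, 0.0832, -0.001, 0, 0, -0.945], [0.025, 0.092, -0.001, 0, 0, -1], [0.025, 0.092, -0.001, 0, 0, -1], [0.025, 0.092, -0.001, 0, 0, -1]],
  ],
)

```text
clock: 26.83
tool_pos: [0.5052, -0.0409, 0.2321]
eef_rot: [0.935, 0.354, 0.003, -0.001]
contact_force: [2.2, 6.0, 1.7]
opening: 0.148
finger_force: 20.0
```

Emit:
play_rows(
  rows=[
    [[0, 0, 0, 0, 0, 0], [0, 0, 0, 0, 0, 0], [0, 0, -0.08, 0, 0, 0], [0, 0, -0.14, 0, 0, 0], [0, 0, -0.16, 0, 0, 0.5], [0, 0, -0.16, 0, 0, 1], [0, 0, -0.16, 0, 0, 1], [0, 0, -0.16, 0, 0, 1], [0, 0, -0.16, 0, 0, 1]],
  ],
  claw=0.5,
)

```text
clock: 27.58
tool_pos: [0.5034, -0.044, 0.3118]
eef_rot: [0.994, 0.108, -0.0, 0.001]
contact_force: [0.2, -0.2, -0.5]
opening: 0.5
finger_force: 0.0
```

```bash
python3 - <<'E'
from h import *
go(P(-.785,.30))
E
```

```text
t 27.58 at [ 0.5034 -0.044   0.3118] F [ 0.2 -0.2 -0.5] open 0.5 ff 0.0
[0.0769, -0.2679, 0.0229, 0.005, -0.001, 2.115] n>= 4
```

Emit:
play_rows(
  rows=[
    [[0.04, -0.13, 0.01, 0, 0, 0.4], [0.077, -0.268, 0.02, 0, 0, 0.8], [0.077, -0.268, 0.02, 0, 0, 1], [0.077, -0.268, 0.02, 0, 0, 1], [0.077, -0.268, 0.02, 0, 0, 1], [0.077, -0.268, 0.02, 0, 0, 1]],
  ],
)

```text
clock: 28.08
tool_pos: [0.5117, 0.0962, 0.3014]
eef_rot: [0.991, -0.136, 0.0, 0.001]
contact_force: [-0.6, -1.4, 0.8]
opening: 0.501
finger_force: 0.0
```

```bash
python3 - <<'E'
from h import *
S=crop("scene","pics/s6.png")
go(P(-.785,.30),P(-.785))
E
```

```text
t 28.13 at [0.5118 0.0946 0.3015] F [ 0.1 -0.9 -0.5] open 0.497 ff 0.0
[0.0003, -0.001, 0.003, 0.004, -0.003, 1.13] n>= 1
[0.0001, -0.0014, 0.143, 0.004, -0.003, 1.13] n>= 2
```

View pics/s6.png

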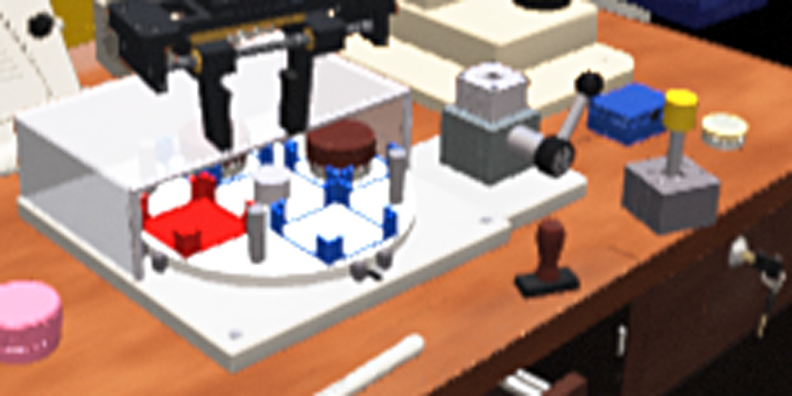

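The table is on its stop, with red now at the left, one more quarter turn from the mark. Both jars ride in their pockets at (340,145) and (215,140).

Emit:
play_rows(
  rows=[
    [[0, -0.001, 0, 0.004, 0, 0.25], [0, -0.001, 0, 0.004, 0, 0.5], [0, -0.001, 0, 0.004, 0, 0.75], [0, -0.001, 0.03, 0.004, 0, 1], [0, -0.001, 0.08, 0.004, 0, 1], [0, -0.001, 0.14, 0.004, 0, 1], [0, -0.001, 0.14, 0.004, 0, 1], [0, -0.001, 0.14, 0.004, 0, 1]],
  ],
)

```text
clock: 28.8
tool_pos: [0.512, 0.0941, 0.2311]
eef_rot: [0.925, -0.38, -0.0, 0.0]
contact_force: [0.7, -0.1, 0.2]
opening: 0.503
finger_force: 0.0
```

Emit:
play_rows(
  rows=[
    [[0, 0, 0, 0, 0, 0], [0, 0, 0, 0, 0, 0], [0, 0, 0, 0, 0, 0], [0, 0, 0, 0, 0, 0], [0, 0, 0, 0, 0, 0]],
  ],
  claw=1,
  squeeze=20,
)

```text
clock: 29.22
tool_pos: [0.5124, 0.0959, 0.2327]
eef_rot: [0.925, -0.379, 0.001, -0.001]
contact_force: [-0.9, -1.2, 7.1]
opening: 0.148
finger_force: 20.2
```

```bash
python3 - <<'E'
from h import *
off(); go(*[P(a,.231,.0977) for a in np.arange(-.7,-.18,.1)])
E
```

```text
offset -0.7929412225582393 rho 0.09835975942931009
t 29.22 at [0.5124 0.0959 0.2327] F [-0.9 -1.2  7.1] open 0.148 ff 20.2
[0.0009, 0.0183, 0.0034, -0.005, -0.004, -0.046] n>= 1
[0.0023, 0.0377, 0.0033, -0.005, -0.004, -0.246] n>= 1
[0.0057, 0.057, 0.0033, -0.005, -0.004, -0.446] n>= 1
[0.0109, 0.0758, 0.0032, -0.005, -0.004, -0.646] n>= 1
[0.0181, 0.094, 0.0032, -0.004, -0.005, -0.846] n>= 2
[0.027, 0.1114, 0.0032, -0.004, -0.005, -1.046] n>= 2
```

Emit:
play_rows(
  rows=[
    [[0, 0.009, 0, 0, 0, -0.02], [0.0005, 0.018, 0, 0, 0, -0.045], [0.001, 0.028, 0, 0, 0, -0.145], [0.0018, 0.0377, 0, 0, 0, -0.245], [0.0035, 0.047, 0, 0, 0, -0.345], [0.005, 0.057, 0, 0, 0, -0.445], [0.0075, 0.0663, 0, 0, 0, -0.545], [0.0103, 0.0758, 0, 0, 0, -0.645], [0.0138, 0.085, 0, 0, 0, -0.745], [0.0175, 0.094, 0, 0, 0, -0.845], [0.0218, 0.103, 0, 0, 0, -0.92], [0.0265, 0.1114, 0, 0, 0, -1], [0.0265, 0.1114, 0, 0, 0, -1]],
  ],
)

```text
clock: 30.3
tool_pos: [0.4828, 0.0473, 0.2326]
eef_rot: [0.991, -0.137, 0.002, -0.001]
contact_force: [-0.9, 0.6, 8.2]
opening: 0.148
finger_force: 20.0
```

```bash
python3 - <<'E'
from h import *
off(); go(*[P(a,.231,.0975) for a in np.arange(-.1,.43,.1)])
E
```

```text
offset -0.20502471269301914 rho 0.09803952957788992
t 30.3 at [0.4828 0.0473 0.2326] F [-0.9  0.6  8.2] open 0.148 ff 20.0
[0.0024, 0.0204, 0.0032, -0.006, -0.008, -0.24] n>= 1
[0.0057, 0.0396, 0.0032, -0.006, -0.008, -0.44] n>= 1
[0.0109, 0.0584, 0.0031, -0.005, -0.008, -0.64] n>= 1
[0.018, 0.0766, 0.0031, -0.005, -0.009, -0.84] n>= 1
[0.0268, 0.094, 0.0031, -0.004, -0.009, -1.04] n>= 2
[0.0373, 0.1104, 0.0031, -0.004, -0.009, -1.24] n>= 2
```

Emit:
play_rows(
  rows=[
    [[0.001, 0.01, -0.001, 0, 0, -0.12], [0.002, 0.02, -0.001, 0, 0, -0.24], [0.0035, 0.03, -0.001, 0, 0, -0.34], [0.0055, 0.0396, -0.001, 0, 0, -0.44], [0.008, 0.049, -0.001, 0, 0, -0.54], [0.0107, 0.0584, -0.001, 0, 0, -0.64], [0.0141, 0.0675, -0.001, 0, 0, -0.74], [0.0178, 0.0766, -0.001, 0, 0, -0.84], [0.022, 0.0853, -0.001, 0, 0, -0.94], [0.0266, 0.094, -0.001, 0, 0, -1], [0.0266, 0.094, -0.001, 0, 0, -1]],
  ],
)

```text
clock: 31.22
tool_pos: [0.4832, -0.002, 0.2327]
eef_rot: [0.994, 0.111, 0.002, -0.001]
contact_force: [-0.3, 1.4, 6.4]
opening: 0.144
finger_force: 20.0
```

```bash
python3 - <<'E'
from h import *
off(); go(*[P(a,.232,.0978) for a in (.4,.5,.6,.7,.79)])
E
```

```text
offset 0.30540293150926257 rho 0.09732740219338636
t 31.22 at [ 0.4832 -0.002   0.2327] F [-0.3  1.4  6.4] open 0.144 ff 20.0
[0.0004, 0.0185, 0.0014, -0.001, -0.01, -0.243] n>= 1
[0.0038, 0.0377, 0.0014, -0.0, -0.01, -0.443] n>= 1
[0.009, 0.0566, 0.0014, 0.0, -0.01, -0.643] n>= 1
[0.0161, 0.0748, 0.0014, 0.001, -0.01, -0.843] n>= 1
[0.024, 0.0905, 0.0014, 0.001, -0.01, -1.023] n>= 2
```

Emit:
play_rows(
  rows=[
    [[0.0002, 0.0092, -0.001, 0, 0, -0.12], [0.0004, 0.0185, -0.001, 0, 0, -0.245], [0.002, 0.028, -0.001, 0, 0, -0.345], [0.0038, 0.0377, -0.001, 0, 0, -0.445], [0.0062, 0.0472, -0.001, 0, 0, -0.545], [0.009, 0.0566, -0.001, 0, 0, -0.645], [0.0124, 0.0658, -0.001, 0, 0, -0.745], [0.016, 0.0748, -0.001, 0, 0, -0.845], [0.02, 0.083, -0.001, 0, 0, -0.945], [0.0245, 0.0915, -0.001, 0, 0, -1], [0.0245, 0.0915, -0.001, 0, 0, -1], [0.0245, 0.0915, -0.001, 0, 0, -1]],
  ],
)

```text
clock: 32.22
tool_pos: [0.5053, -0.0421, 0.2327]
eef_rot: [0.935, 0.354, 0.003, -0.001]
contact_force: [0.8, 5.6, -1.3]
opening: 0.147
finger_force: 20.0
```

Emit:
play_rows(
  rows=[
    [[0, 0, 0, 0, 0, 0], [0, 0, 0, 0, 0, 0], [0, 0, -0.08, 0, 0, 0], [0, 0, -0.16, 0, 0, 0], [0, 0, -0.26, 0, 0, 0.5], [0, 0, -0.26, 0, 0, 1], [0, 0, -0.26, 0, 0, 1], [0, 0, -0.26, 0, 0, 1], [0, 0, -0.26, 0, 0, 1]],
  ],
  claw=0.5,
)

```text
clock: 32.97
tool_pos: [0.504, -0.0446, 0.3631]
eef_rot: [0.994, 0.108, 0.001, 0.001]
contact_force: [0.1, 0.1, -0.4]
opening: 0.499
finger_force: 0.0
```

```bash
python3 - <<'E'
from h import *
S=snapshot("top")
print([(b[0],b[1],ray(S,*b[0],.100).round(4)[:2]) for b in blobs(S,(22,150,100),(33,255,255),20) if b[0][0]>300])
# table check: red blob in scene
S=crop("scene","pics/s7.png")
go((.3803,-.239,.37))
print(get_state()["q"].round(2))
E
```

```text
[]
t 33.07 at [ 0.5041 -0.0442  0.3625] F [ 0.2 -0.4  0. ] open 0.499 ff 0.0
[-0.3279, 0.3248, -0.0153, 0.001, -0.004, 0.559] n>= 6
[ 0.25  0.62 -0.4   1.96  0.39  0.64 -1.75]
```

View pics/s7.png

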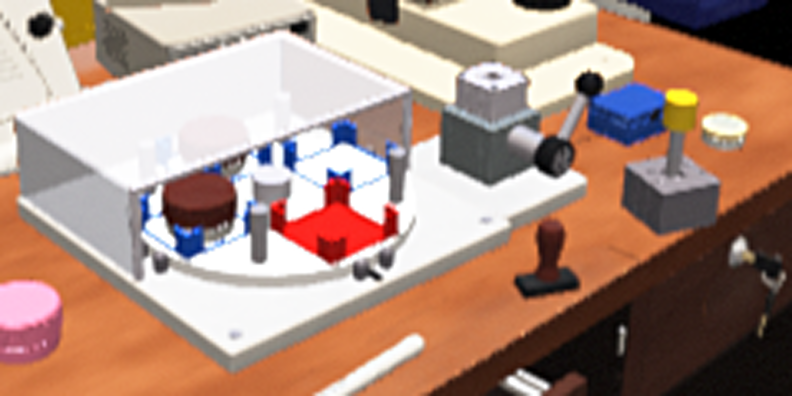

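Red is at the mark at (335,230), with jars in the left pocket (200,205) and the rear one. Next I'll refine the hole and pin positions from the first top and scene images.

```bash
python3 - <<'E'
from h import *
a=cv2.imread("pics/top0.png"); b=cv2.imread("pics/scene0.png")
c=np.zeros((400,800,3),np.uint8)
c[:,:400]=cv2.resize(a[208:238,312:342],(400,400),interpolation=cv2.INTER_CUBIC)
c[:,400:]=cv2.resize(b[200:230,315:345],(400,400),interpolation=cv2.INTER_CUBIC)
cv2.imwrite("pics/hole.png",c)
E
```

```text
(no output)
```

View pics/hole.png

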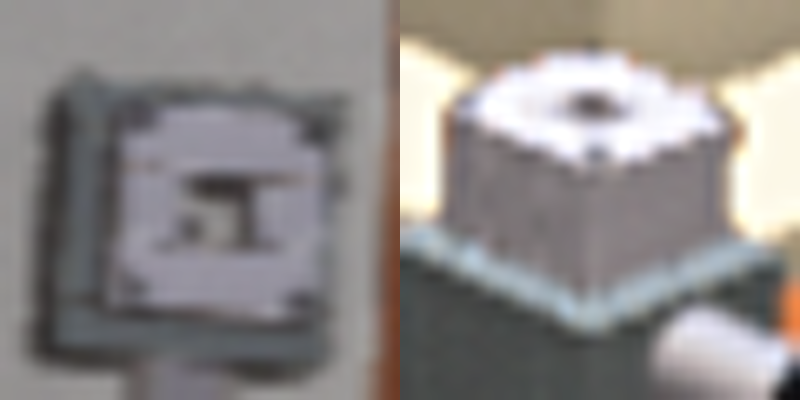

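```bash
python3 - <<'E'
from h import *
s=snapshot("top"); sc=snapshot("scene")
print("hole top",ray(s,327.96,223.35,.104),"scene",ray(sc,329.0,207.45,.104))
print("head top",ray(s,353.1,272.7,.100),ray(s,353.1,272.7,.108),"scene",ray(sc,385.5,217.9,.095))
T=lambda x,y,z: ray(s,205+x/4.4,140+y/4,z)
print("block",T(632,528,.04))
go((.380,-.2385,.37))
E
```

```text
hole top [ 0.51607352 -0.16715062  0.104     ] scene [ 0.51524313 -0.16781342  0.104     ]
head top [ 0.37983726 -0.23876076  0.1       ] [ 0.38010188 -0.23703202  0.108     ] scene [ 0.3812661  -0.23986794  0.095     ]
block [ 0.37963496 -0.23856106  0.04      ]
t 33.17 at [ 0.5042 -0.0439  0.3623] F [0.1 1.3 0.7] open 0.498 ff 0.0
[-0.3286, 0.3243, -0.0161, -0.001, -0.004, 0.558] n>= 6
```

Emit:
play_rows(
  rows=[
    [[-0.16, 0.16, -0.016, 0, 0, 0.28], [-0.16, 0.16, -0.016, 0, 0, 0.28], [-0.16, 0.16, -0.016, 0, 0, 0.28], [-0.3286, 0.3243, -0.016, -0.001, -0.004, 0.558], [-0.3286, 0.3243, -0.016, -0.001, -0.004, 0.558], [-0.3286, 0.3243, -0.016, -0.001, -0.004, 0.558], [-0.3286, 0.3243, -0.016, -0.001, -0.004, 0.558], [-0.3286, 0.3243, -0.016, -0.001, -0.004, 0.558], [-0.3286, 0.3243, -0.016, -0.001, -0.004, 0.558]],
  ],
  claw=0.45,
)

```text
clock: 33.92
tool_pos: [0.3801, -0.2377, 0.3699]
eef_rot: [1.0, -0.028, 0.001, -0.001]
contact_force: [0.2, 0.6, -0.5]
opening: 0.551
finger_force: 0.0
```

```bash
python3 - <<'E'
from h import *
snapshot("top")
go((.380,-.2385,.244))
S=snapshot("scene"); print([(b[0],b[1],ray(S,*b[0],.095).round(4)[:2]) for b in blobs(S,(22,150,100),(33,255,255),20) if b[0][0]>300])
E
```

```text
t 33.97 at [ 0.3806 -0.237   0.37  ] F [ 0.6 -0.1 -0.9] open 0.549 ff 0.0
[-0.0014, 0.0034, 0.2519, -0.003, -0.004, 0.001] n>= 4
[([385.5, 217.9], [381, 212, 10, 13, 104], array([ 0.3813, -0.2399]))]
```

Emit:
play_rows(
  rows=[
    [[-0.0014, 0.0025, 0.08, 0, 0, 0], [-0.0014, 0.0025, 0.15, 0, 0, 0], [-0.0014, 0.0025, 0.21, 0, 0, 0], [-0.0014, 0.0025, 0.252, 0, 0, 0], [-0.0014, 0.0025, 0.252, 0, 0, 0], [-0.0014, 0.0025, 0.252, 0, 0, 0]],
  ],
)

```text
clock: 34.52
tool_pos: [0.3799, -0.2377, 0.2435]
eef_rot: [1.0, -0.027, -0.0, -0.001]
contact_force: [-0.2, -0.4, -0.5]
opening: 0.553
finger_force: 0.0
```

Emit:
play_rows(
  rows=[
    [[0, 0, 0, 0, 0, 0], [0, 0, 0, 0, 0, 0], [0, 0, 0, 0, 0, 0], [0, 0, 0, 0, 0, 0], [0, 0, 0, 0, 0, 0]],
  ],
  claw=1,
  squeeze=25,
)

```text
clock: 34.93
tool_pos: [0.3794, -0.2393, 0.245]
eef_rot: [1.0, -0.029, 0.002, 0.0]
contact_force: [0.9, 0.1, 6.2]
opening: 0.287
finger_force: 25.0
```

```bash
python3 - <<'E'
from h import *
go()
E
```

```text
t 34.93 at [ 0.3794 -0.2393  0.245 ] F [0.9 0.1 6.2] open 0.287 ff 25.0
```

Emit:
play_rows(
  rows=[
    [[0, 0, -0.02, 0, 0, 0], [0, 0, -0.06, 0, 0, 0], [0, 0, -0.12, 0, 0, 0], [0, 0, -0.19, 0, 0, 0], [0, 0, -0.26, 0, 0, 0], [0, 0, -0.26, 0, 0, 0], [0, 0, -0.26, 0, 0, 0]],
  ],
)

```text
clock: 35.52
tool_pos: [0.3791, -0.2395, 0.3756]
eef_rot: [1.0, -0.029, 0.003, 0.001]
contact_force: [0.1, 0.6, -1.2]
opening: 0.284
finger_force: 25.0
```

```bash
python3 - <<'E'
from h import *
st=get_state(); p=st["tool_pos"]; go((.5157,-.1675,.372))
S=snapshot("scene"); u=proj(S,[p[0],p[1],p[2]-.19]); x,y=int(u[0]),int(u[1])
cv2.imwrite("pics/pin.png",cv2.resize(S["pixels"][y-45:y+55,x-70:x+70],None,fx=5,fy=5,interpolation=cv2.INTER_CUBIC)); print(x-70,y-45)
E
```

```text
t 35.52 at [ 0.3791 -0.2395  0.3756] F [ 0.1  0.6 -1.2] open 0.284 ff 25.0
[0.2643, -0.1598, 0.0084, 0.003, -0.01, -0.006] n>= 4
320 140
```

View pics/pin.png

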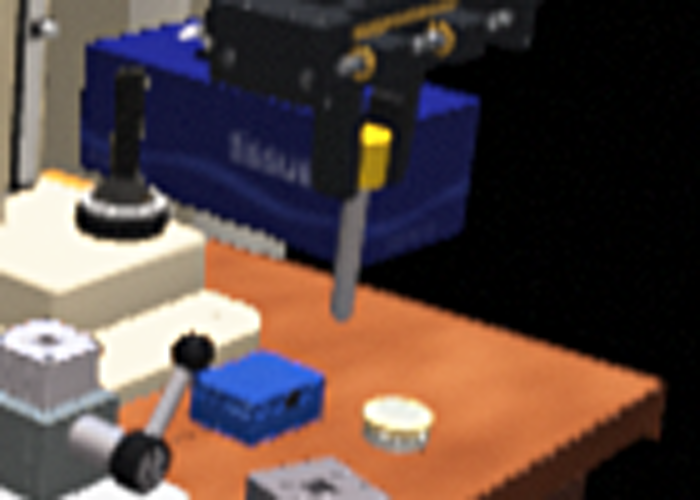

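```bash
python3 - <<'E'
from h import *
S=snapshot("scene"); p=get_state()["tool_pos"]; print(p)
for z in (.134,.1366,.139): print(ray(S,320+341.5/5-.4,140+317/5-.4,z))
print(proj(S,[p[0],p[1],p[2]-.239]),proj(S,[p[0],p[1],p[2]-.239+.06]))
print("obs foot",320+341.5/5-.4,140+318/5-.4,"upper", 320+355/5-.4,140+210/5-.4)
# top view dark/grey?
s=snapshot("top"); print(proj(s,[p[0],p[1],p[2]-.239]))
E
```

```text
[ 0.37835836 -0.23917614  0.37346204]
[ 0.38481916 -0.24890132  0.134     ]
[ 0.38155467 -0.24340025  0.1366    ]
[ 0.3785413  -0.23832234  0.139     ]
[387.95156056 204.541744  ] [390.56599735 182.81855111]
obs foot 387.90000000000003 203.2 upper 390.6 181.6
[356.00357503 273.73643679]
```

Emit:
play_rows(
  rows=[
    [[0.05, -0.03, 0.005, 0.003, -0.005, 0], [0.1, -0.06, 0.01, 0.003, -0.005, 0], [0.15, -0.09, 0.015, 0.003, -0.005, 0], [0.2, -0.12, 0.015, 0.003, -0.005, 0], [0.24, -0.145, 0.015, 0.003, -0.005, 0], [0.266, -0.159, 0.015, 0.003, -0.005, 0], [0.266, -0.159, 0.015, 0.003, -0.005, 0], [0.266, -0.159, 0.015, 0.003, -0.005, 0], [0.266, -0.159, 0.015, 0.003, -0.005, 0], [0.266, -0.159, 0.015, 0.003, -0.005, 0]],
  ],
)

```text
clock: 36.5
tool_pos: [0.515, -0.1683, 0.366]
eef_rot: [1.0, -0.029, -0.002, -0.001]
contact_force: [0.8, 0.8, -0.5]
opening: 0.283
finger_force: 25.0
```

```bash
python3 - <<'E'
from h import *
st=get_state(); p=st["tool_pos"]; go((.5157,-.1675,.355))
S=snapshot("scene")
cv2.imwrite("pics/pin2.png",cv2.resize(S["pixels"][155:255,270:410],None,fx=5,fy=5,interpolation=cv2.INTER_CUBIC))
go((.5157,-.1675,.355)); print(proj(S,[.5157,-.1675,.104]))
E
```

```text
t 36.5 at [ 0.515  -0.1683  0.366 ] F [ 0.8  0.8 -0.5] open 0.283 ff 25.0
[0.0014, -0.0017, 0.022, -0.003, 0.008, -0.007] n>= 1
t 36.55 at [ 0.5152 -0.1683  0.3663] F [ 0.4 -0.4 -0.6] open 0.283 ff 25.0
[0.001, -0.0016, 0.0225, -0.003, 0.007, -0.007] n>= 1
[328.79684844 207.43259858]
```

View pics/pin2.png

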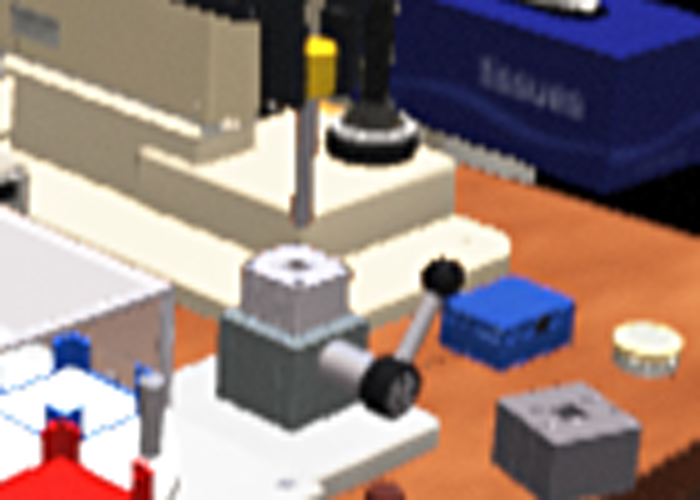

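Emit:
play_rows(
  rows=[
    [[0.001, -0.0016, 0.01, 0, 0.005, 0], [0.001, -0.0016, 0.025, 0, 0.005, 0], [0.001, -0.0016, 0.04, 0, 0.005, 0], [0.001, -0.0016, 0.05, 0, 0.005, 0], [0.001, -0.0016, 0.06, 0, 0.005, 0], [0.001, -0.0016, 0.07, 0, 0.005, 0], [0.001, -0.0016, 0.07, 0, 0.005, 0]],
  ],
)

```text
clock: 37.13
tool_pos: [0.5165, -0.1671, 0.3306]
eef_rot: [1.0, -0.029, -0.0, -0.001]
contact_force: [-0.8, -2.9, -1.5]
opening: 0.287
finger_force: 25.0
```

Emit:
play_rows(
  rows=[
    [[0, 0.001, 0.008, 0, 0, 0], [0, 0.001, 0.016, 0, 0, 0], [0, 0.001, 0.024, 0, 0, 0], [0, 0.001, 0.03, 0, 0, 0], [0, 0.001, 0.034, 0, 0, 0], [0, 0.001, 0.034, 0, 0, 0]],
  ],
)

```text
clock: 37.63
tool_pos: [0.5167, -0.1671, 0.3142]
eef_rot: [1.0, -0.029, 0.0, -0.001]
contact_force: [-0.2, -3.0, -2.4]
opening: 0.284
finger_force: 25.0
```

Emit:
play_rows(
  rows=[
    [[0, 0.001, 0.003, 0, 0, 0], [0, 0.001, 0.003, 0, 0, 0], [0, 0.001, 0.003, 0, 0, 0], [0, 0.001, -0.05, 0, 0, 0], [0, 0.001, -0.12, 0, 0, 0], [0, 0.001, -0.12, 0, 0, 0], [0, 0.001, -0.12, 0, 0, 0]],
  ],
  claw=0.45,
)

```text
clock: 38.22
tool_pos: [0.5175, -0.1672, 0.3766]
eef_rot: [1.0, -0.028, 0.003, -0.001]
contact_force: [-0.1, -0.9, 1.0]
opening: 0.55
finger_force: 0.0
```

```bash
python3 - <<'E'
from h import *
S=snapshot("scene"); y=[(b[0],b[1]) for b in blobs(S,(22,150,100),(33,255,255),20) if b[0][0]>300 and b[0][1]<240]; print(y)
for z in (.135,.145,.150,.155,.160,.165): print(z,proj(S,[.5157,-.1675,z]).round(1))
print(proj(S,[.442,-.2016,.1094]))
go()
E
```

```text
[([331.2, 187.0], [328, 182, 8, 11, 75])]
0.135 [329.4 196.9]
0.145 [329.6 193.5]
0.15 [329.7 191.7]
0.155 [329.8 190. ]
0.16 [329.9 188.2]
0.165 [330.  186.5]
[358.48736656 210.13667328]
t 38.27 at [ 0.5168 -0.1673  0.3752] F [-0.2  0.2 -0.1] open 0.551 ff 0.0
```

```bash
python3 - <<'E'
from h import *
go((.438,-.2016,.33),(.438,-.2016,.263))
E
```

```text
t 38.27 at [ 0.5168 -0.1673  0.3752] F [-0.2  0.2 -0.1] open 0.551 ff 0.0
[-0.1536, 0.0777, 0.0898, -0.005, -0.005, -0.003] n>= 3
[-0.1539, 0.078, 0.2238, -0.005, -0.005, -0.003] n>= 4
```

Emit:
play_rows(
  rows=[
    [[-0.08, 0.04, 0, 0, 0, 0], [-0.154, 0.078, 0, 0, 0, 0], [-0.154, 0.078, 0, 0, 0, 0], [-0.154, 0.078, 0, -0.005, -0.005, 0], [-0.154, 0.078, 0.05, -0.005, -0.005, 0], [-0.154, 0.078, 0.1, -0.005, -0.005, 0], [-0.154, 0.078, 0.15, -0.005, -0.005, 0], [-0.154, 0.078, 0.19, -0.005, -0.005, 0], [-0.154, 0.078, 0.222, -0.005, -0.005, 0], [-0.154, 0.078, 0.222, -0.005, -0.005, 0], [-0.154, 0.078, 0.222, -0.005, -0.005, 0]],
  ],
  claw=0.58,
)

```text
clock: 39.18
tool_pos: [0.4385, -0.2009, 0.2626]
eef_rot: [1.0, -0.028, -0.001, -0.0]
contact_force: [0.1, -0.3, 0.9]
opening: 0.416
finger_force: 0.0
```

Emit:
play_rows(
  rows=[
    [[0, 0, 0, 0, 0, 0], [0, 0, 0, 0, 0, 0], [0, 0, 0, 0, 0, 0]],
  ],
  claw=0.69,
  squeeze=5,
)

```text
clock: 39.43
tool_pos: [0.4384, -0.2013, 0.2644]
eef_rot: [1.0, -0.028, 0.0, -0.0]
contact_force: [1.3, 1.5, 0.3]
opening: 0.313
finger_force: 1.0
```

```bash
cat >> h.py <<'E'
H=np.array([.444,-.166])
def kn(a,x=.438): return (x,H[1]-.065*np.sin(a),.056+.065*np.cos(a)+.1535)
def pin():
    S=snapshot("scene"); print("pin",[(b[0],b[1]) for b in blobs(S,(22,150,100),(33,255,255),12) if b[0][0]>300 and b[0][1]<240])
    h=cv2.cvtColor(S["pixels"],cv2.COLOR_BGR2GRAY); return S
E
python3 - <<'E'
from h import *
S=pin(); go(kn(.5),kn(.4),kn(.3),kn(.2))
cv2.imwrite("pics/k.png",cv2.resize(S["pixels"][155:255,270:410],None,fx=5,fy=5,interpolation=cv2.INTER_CUBIC))
E
```

```text
pin []
t 39.48 at [ 0.4384 -0.2013  0.2644] F [1.5 2.2 0.8] open 0.308 ff 1.2
[-0.0012, -0.0083, -0.0043, -0.001, -0.002, -0.003] n>= 1
[-0.0018, -0.02, -0.01, -0.001, -0.002, -0.003] n>= 1
[-0.0025, -0.0322, -0.0144, -0.001, -0.002, -0.003] n>= 1
[-0.0032, -0.0447, -0.0176, -0.001, -0.002, -0.003] n>= 1
```

View pics/k.png

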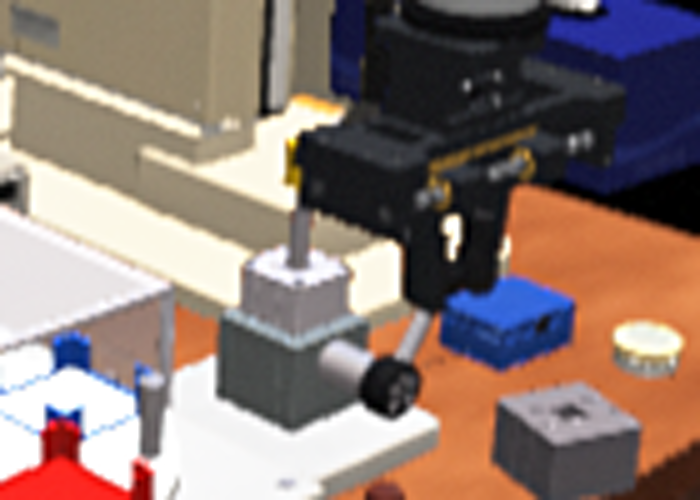

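The pin stands upright in the hole at (300,230), and the knob is caged between the fingers. I'll swing the lever slowly.

Emit:
play_rows(
  rows=[
    [[0, -0.002, -0.001, 0, 0, 0], [0, -0.004, -0.002, 0, 0, 0], [0, -0.006, -0.003, 0, 0, 0], [0, -0.008, -0.004, 0, 0, 0], [0, -0.01, -0.005, 0, 0, 0], [0, -0.012, -0.006, 0, 0, 0], [0, -0.014, -0.007, 0, 0, 0], [0, -0.016, -0.008, 0, 0, 0], [0, -0.018, -0.009, 0, 0, 0], [0, -0.02, -0.01, 0, 0, 0], [0, -0.022, -0.011, 0, 0, 0], [0, -0.024, -0.012, 0, 0, 0], [0, -0.026, -0.012, 0, 0, 0], [0, -0.028, -0.013, 0, 0, 0], [0, -0.03, -0.014, 0, 0, 0], [0, -0.032, -0.014, 0, 0, 0]],
  ],
)

```text
clock: 40.82
tool_pos: [0.4388, -0.1858, 0.2707]
eef_rot: [1.0, -0.029, -0.001, 0.0]
contact_force: [-0.0, -4.3, 2.6]
opening: 0.312
finger_force: 1.9
```

```bash
python3 - <<'E'
from h import *
S=pin(); g=S["pixels"][190:206,322:338]; print(cv2.cvtColor(g,cv2.COLOR_BGR2GRAY)[::4,::1]); go(kn(.3),kn(.2),kn(.1),kn(0))
E
```

```text
pin [([328.8, 200.1], [325, 196, 9, 9, 61])]
[[247 248 252 254  90  12  41  51  37  26  22  25  24  25  25  25]
 [241 251 254 248  70   8  19  21  23  23  24  23  25  23  23  21]
 [139 140 138 101 110 122 130 135 138 122  97  67  49  39  26  21]
 [138 139 134 103 110 120 129 130 134 132 126 129 161 161 159 160]]
t 40.87 at [ 0.4388 -0.1855  0.2706] F [-0.1 -3.6  2.4] open 0.31 ff 1.8
[-0.0017, -0.0005, -0.002, 0.0, 0.002, -0.003] n>= 1
[-0.0024, -0.0131, -0.0052, 0.0, 0.002, -0.003] n>= 1
[-0.0031, -0.0259, -0.0071, 0.0, 0.002, -0.003] n>= 1
[-0.0039, -0.0389, -0.0078, 0.0, 0.002, -0.003] n>= 1
```

The pin dropped to the catch: its head is at v=200, about 0.128 m up. I'll release the knob, then push the pin home.

Emit:
play_rows(
  rows=[
    [[0, 0.003, 0, 0, 0, 0], [0, 0.003, 0, 0, 0, 0], [0, 0.003, 0, 0, 0, 0], [0, 0.003, -0.07, 0, 0, 0], [0, 0.003, -0.15, 0, 0, 0], [0, 0.003, -0.15, 0, 0, 0], [0, 0.003, -0.15, 0, 0, 0]],
  ],
  claw=0.55,
)

```text
clock: 41.45
tool_pos: [0.4393, -0.1871, 0.347]
eef_rot: [1.0, -0.028, 0.001, 0.0]
contact_force: [0.9, 0.2, 0.0]
opening: 0.452
finger_force: 0.0
```

```bash
python3 - <<'E'
from h import *
pin(); go((.5157,-.1675,.345),(.5157,-.1675,.315),(.5157,-.1675,.296))
E
```

```text
pin [([329.1, 198.6], [325, 194, 9, 11, 85])]
t 41.5 at [ 0.4387 -0.1871  0.3458] F [ 0.2 -0.  -0.6] open 0.448 ff 0.0
[0.1516, -0.0479, 0.0016, 0.0, 0.001, -0.003] n>= 2
[0.1516, -0.0479, 0.0616, 0.0, 0.001, -0.003] n>= 3
[0.1516, -0.0479, 0.0996, 0.0, 0.001, -0.003] n>= 3
```

Emit:
play_rows(
  rows=[
    [[0.07, -0.024, 0, 0, 0, 0], [0.1516, -0.048, 0, 0, 0, 0], [0.1516, -0.048, 0, 0, 0, 0], [0.1516, -0.048, 0, 0, 0, 0], [0.1516, -0.048, 0.03, 0, 0, 0], [0.1516, -0.048, 0.055, 0, 0, 0], [0.1516, -0.048, 0.065, 0, 0, 0], [0.1516, -0.048, 0.072, 0, 0, 0], [0.1516, -0.048, 0.078, 0, 0, 0], [0.1516, -0.048, 0.084, 0, 0, 0], [0.1516, -0.048, 0.09, 0, 0, 0], [0.1516, -0.048, 0.09, 0, 0, 0]],
  ],
  claw=1,
)

```text
clock: 42.5
tool_pos: [0.5148, -0.1676, 0.3004]
eef_rot: [1.0, -0.029, -0.002, 0.0]
contact_force: [0.2, -0.0, 0.1]
opening: 0.006
finger_force: 0.2
```

Emit:
play_rows(
  rows=[
    [[0, 0, 0.003, 0, 0, 0], [0, 0, 0.006, 0, 0, 0], [0, 0, 0.009, 0, 0, 0], [0, 0, 0.012, 0, 0, 0], [0, 0, 0.012, 0, 0, 0]],
  ],
)

```text
clock: 42.92
tool_pos: [0.5147, -0.1671, 0.2968]
eef_rot: [1.0, -0.029, -0.001, 0.001]
contact_force: [-8.2, 3.3, 24.1]
opening: 0.004
finger_force: 12.2
```

```bash
python3 - <<'E'
from h import *
pin(); go()
S=snapshot("scene"); print([proj(S,[.5157,-.1675,z]).round(1).tolist() for z in (.117,.129)])
E
```

```text
pin [([328.7, 203.2], [325, 199, 9, 9, 64])]
t 42.97 at [ 0.5147 -0.1671  0.2968] F [-8.8  3.5 24.6] open 0.005 ff 12.2
[[329.1, 203.0], [329.3, 199.0]]
```

Emit:
play_rows(
  rows=[
    [[0, 0, -0.01, 0, 0, 0], [0, 0, -0.06, 0, 0, 0], [0, 0, -0.14, 0, 0, 0], [0, 0, -0.22, 0, 0, 0], [-0.1, 0, -0.25, 0, 0, 0], [-0.2, 0, -0.25, 0, 0, 0], [-0.2, 0, -0.25, 0, 0, 0]],
  ],
)

```text
clock: 43.6
tool_pos: [0.4121, -0.1621, 0.4205]
eef_rot: [1.0, -0.029, -0.002, 0.001]
contact_force: [-0.1, 0.1, 0.4]
opening: 0.003
finger_force: 0.0
```

```bash
python3 - <<'E'
from h import *
S=pin(); go()
cv2.imwrite("pics/f.png",cv2.resize(S["pixels"][155:345,130:420],None,fx=2.7,fy=2.7,interpolation=cv2.INTER_CUBIC))
E
```

```text
pin [([329.1, 202.3], [325, 198, 9, 10, 80])]
t 43.65 at [ 0.4099 -0.1622  0.4201] F [-3.4 -0.3  0. ] open 0.005 ff 0.0
```

View pics/f.png

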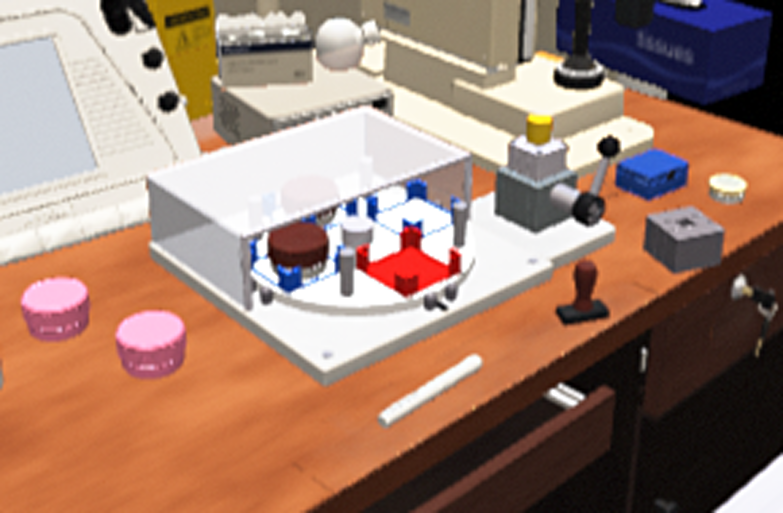

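The final view shows the pin head seated on the collar at (539,130), red at the mark, both jars upright in their pockets and the bystanders undisturbed.

```bash
python3 - <<'E'
from plant import *
print(finish_job())
E
```

```text
the job is handed in; nothing more can be done
None
```

I loaded both brown-lidded jars into blue pockets, turned the empty red pocket back to the front mark at its click stop, and pushed the lock pin home. The job is handed in at about 44 s of robot time, and no verdict was returned.

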